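# Stack a drying board over freshly enamelled dishes on spacer sticks

### The arm

A 7-joint arm with a two-finger parallel gripper is mounted at the origin on the work surface. World frame = base frame: x ahead of the robot, y to its left, z up, the work surface at z = 0. Lengths are in m, angles in rad, forces in N, time in s.
With the tool pointing down it reaches from about 0.35 to 0.9 m from the base axis. Payload 8.1 kg.
Tool frame: the origin (TCP) lies midway between the tips of the shut fingers; the grasp point (between the pads) lies 19 mm behind it; y points along the fingers, z is the direction in which the jaws open and shut, and the axes are right-handed (so a half turn about y gives the same grasp; the last joint's range is limited). The gripper opens to 92 mm and grips with 3 to 60 N. Pads are 19 mm wide; open, the fingers measure 130 mm over their backs; the gripper's body (75 mm by 190 mm) begins 47 mm behind the grasp point.
Start: joints at [1.216, 0.434, 0.025, 1.573, -0.012, 1.134, -0.075], TCP at [0.156, -0.605, 0.206] pointing down, gripper open.
Joint ranges: [-2.62, 2.62], [-0.44, 2.09], [-1.27, 1.32], [0.08, 2.57], [-1.32, 4.46], [0.12, 2], [-2.74, 2.74]. Speed limits (rad/s): [2.22, 2.22, 3.01, 3.01, 3.14, 3.14, 3.14].

### API

Orientations are given as a rotation vector (axis times angle).
In Python, from workcell import monitor, cams, job gives the robot as it stands. The module is installed in compiled form; this text tells all that it offers.
- The arm moves only by the shell command python3 -m handwheel 'ROWS'. ROWS is JSON, a list of rows, each a list of 7 numbers: the shift along the tool's x, y, z in m, then the turn, a rotation vector about the tool's x, y, z in rad, then the gripper's target within -1 to 1 (fully open at 1, half-way at 0, shut at -1). A call has 1 to 10 rows; each row is the pose to reach, as a shift and turn from the pose measured when the call began, along the tool's axes at that moment; what a row does not reach only later rows make up. A row lasts 1/12 s, in which the tool goes at most 41.7 mm and 7.16 degrees, less where a joint would pass 70% of its speed; a pose out of reach is approached as far as the arm can. A call with a gripper value outside its range is refused whole. The fingers move at their own pace and stop on an object; the grip force is fixed at half the most. Time passes only in rows, so rows that repeat a pose let the fingers close. It gives the time, the measured TCP pose, the force and the opening at its end, in the units of the state.
- monitor.sense(): the state, without advancing time (a new reading comes with each control period).
- cams.grab_frame(name): name is "scene" or "top"; returns a dict with "img" (384x512x3 uint8, red, green, blue), "fx", "fy", "cx", "cy" (pixels), "R" (3x3) and "t" (3): a world point X has camera coordinates R X + t. Camera axes: x right, y down, z forward; pixel columns grow to the right and rows downward; lengths in m; the calibration is good to about 2 mm. A picture is of the moment at which its call begins. There is no depth.
- job.close_job(): hands the job in, once; it reports no verdict.
The state is a dict: "time": time; "joints": joint angles; "qd": joint speeds; "tau": joint torques, N m; "tool_pos": TCP position; "ee_rot": TCP orientation; "force": force on the tool from outside, world axes, zero at the start; "wrist_torque": the same for the moment, N m; "width": finger opening in m.
Only numpy, scipy, OpenCV 4.12 (cv2) and the standard library are available. Lean on these libraries where they do the work, as an engineer would, in place of code of your own. Each camera call takes 0.05 s, during which the arm holds its last target.

### The job

Stack the long empty drying board over the one that carries the enamelled dishes: lay the two thick spacer sticks square across the loaded board, one near each end and clear of the dishes, then lower the long board gently onto both so that it lies flat, clear of the dishes, with its edges in line with the loaded board's. The long board stands on edge in the wooden rack; it can be laid down on the free bench and taken again across its width. Do not shift the loaded board or its dishes, and leave the short board, the thin sticks and everything else where they are.

Things in the scene. Friction and masses are not known exactly. Their poses are not given: they have to be found in the camera images.
- loaded_top (a point): the loaded drying board: plain plywood, 200 x 60 x 9 mm, lying flat and loose on the table with two dishes on its middle; the bench between it and the robot is free. The point is the centre of its upper face (9 mm above the table); x along the 200 mm length, y across the 60 mm width, z up.
- long_board_c (a point): the long empty drying board: plain plywood, 200 x 60 x 9 mm, 0.1 to 0.15 kg; at the start it stands on its long edge in an outer slot of the rack, lower edge 12 mm, upper edge 72 mm above the table. The point is its centre; x along the 200 mm, y through the 9 mm thickness (upright once it lies flat), z across the 60 mm width (up at the start). Both faces are alike.
- thick_a_c (a point): a thick spacer stick of plain wood, square section 20 x 20 mm, 90 mm long, lying loose on the table. The point is its centre, half-way up; its x axis runs along the stick. One of two equal ones; any face may be down, either may go at either end.
- thick_b_c (a point): a thick spacer stick of plain wood, square section 20 x 20 mm, 90 mm long, lying loose on the table. The point is its centre, half-way up; its x axis runs along the stick. The other of the two equal ones.
- rack: fixed wooden rack for boards; origin at the centre of its underside, x along the boards in it, y across them. Rails 12 mm high at x = -50 and +50 mm, 150 mm long, carry 8 mm dowels with tops 52 mm above the table, in pairs forming slots 13 mm wide at y = -50, 0, +50 mm (middle one empty). No dowels within 45 mm of x = 0. Boards lift straight up out of it.
- short_board_c (a point): bystander: a short drying board, plain plywood, 140 x 60 x 9 mm, on edge in the other outer slot of the rack. The point is its centre, axes as for the long board.
- thin_a_c (a point): bystander: a thin spacer stick of plain wood, square section 10 x 10 mm, 90 mm long, lying loose on the table. The point is its centre, half-way up; its x axis runs along the stick. Too low to clear the dishes.
- thin_b_c (a point): bystander: a thin spacer stick of plain wood, square section 10 x 10 mm, 90 mm long, lying loose on the table. The point is its centre, half-way up; its x axis runs along the stick. Too low to clear the dishes.
- dish0_top (a point): a shallow copper dish with a blue enamelled inside, 38 mm across at the rim and 13 mm high, loose on the loaded board about 23 mm from its centre towards one end. The point is the centre of its rim.
- dish1_top (a point): the other such dish, about 23 mm from the centre towards the other end.
- tub_a: bystander: a lidded round tub of enamel frit, 90 mm across, 40 mm high; origin at the centre of its underside.
- tub_b: bystander: a smaller lidded round tub, 70 mm across, 34 mm high; origin at the centre of its underside.
- tweezers: bystander: steel tweezers lying flat, 150 mm long, 11 mm high; origin at their middle, on the table.

How it is judged:
By the outcome, as a careful person would: the job done as asked, in the order asked, and still so for the second after the job is handed in, with the robot touching nothing.
It also fails if it takes over 69 s, if anything falls off the work surface, if the arm or the gripper's body presses on something with over 40 N, if the wrist force passes 120 N, or if a joint passes its speed limit or range.

## Working session

There is one attempt and no reset: what is moved stays moved. The work goes in short steps, Python scripts to look and compute and a shell command to move; the robot and the scene stay as the last step left them, time stands still between calls to the robot, and variables do not carry over. Pictures are saved under pics/ and viewed, and the job is handed in when it is done.

```bash
ls; mkdir -p pics; python3 - <<'E'
from workcell import monitor, cams, job
import cv2
print(monitor.sense())
for n in ("scene","top"):
    f=cams.grab_frame(n); print(n,{k:(v if k!='img' else v.shape) for k,v in f.items()})
    import pickle; pickle.dump(f,open(f'{n}0.pkl','wb'))
    cv2.imwrite(f'pics/{n}0.png',cv2.resize(f['img'][:,:,::-1],(800,600),interpolation=cv2.INTER_CUBIC))
E
```

```text
pics
{'time': 0.0, 'joints': array([ 1.21639535,  0.43520058,  0.02503731,  1.57411234, -0.0115919 ,
        1.13399598, -0.07509254]), 'qd': array([-0.00074748,  0.0007873 , -0.0017055 , -0.00088541,  0.00064148,
        0.00096709, -0.0010233 ]), 'tau': array([-2.52306418e-04, -6.67846942e+01,  9.84722301e-01, -3.14450955e+01,
       -6.04982302e-02,  4.29686846e-02,  1.46723060e-04]), 'tool_pos': array([ 0.15548251, -0.60478476,  0.20565378]), 'ee_rot': array([-0.26449216,  2.0891976 , -2.08598452]), 'force': array([0.33001616, 0.2196388 , 0.842186  ]), 'wrist_torque': array([-0.03753979, -0.0240325 ,  0.0008988 ]), 'width': 0.09166459480235171}
scene {'img': (384, 512, 3), 'fx': 412.4153150205959, 'fy': 412.4153150205959, 'cx': 257.298179538573, 'cy': 183.55239341127344, 'R': array([[-0.60101535,  0.79923699,  0.00088307],
       [ 0.66081387,  0.49754392, -0.56193868],
       [-0.44956154, -0.33715022, -0.82717842]]), 't': array([ 0.40134671, -0.35851866,  1.44254605])}
top {'img': (384, 512, 3), 'fx': 452.45939638659206, 'fy': 452.45939638659206, 'cx': 258.92869415946956, 'cy': 196.6078263557294, 'R': array([[ 0.00742978, -0.99960807,  0.02699079],
       [-0.99322418, -0.01050742, -0.11573819],
       [ 0.11597643, -0.025948  , -0.99291297]]), 't': array([-0.04884436,  0.5973591 ,  1.00646129])}
```

View pics/scene0.png

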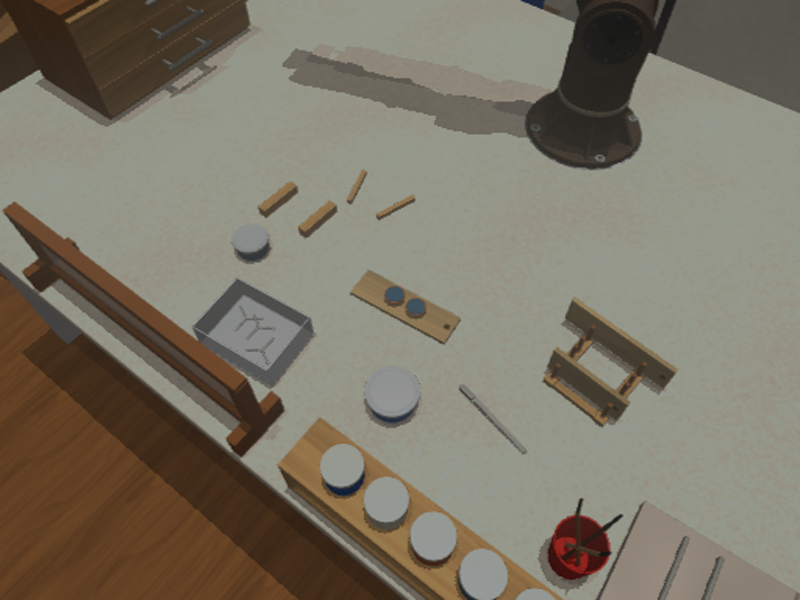

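View pics/top0.png

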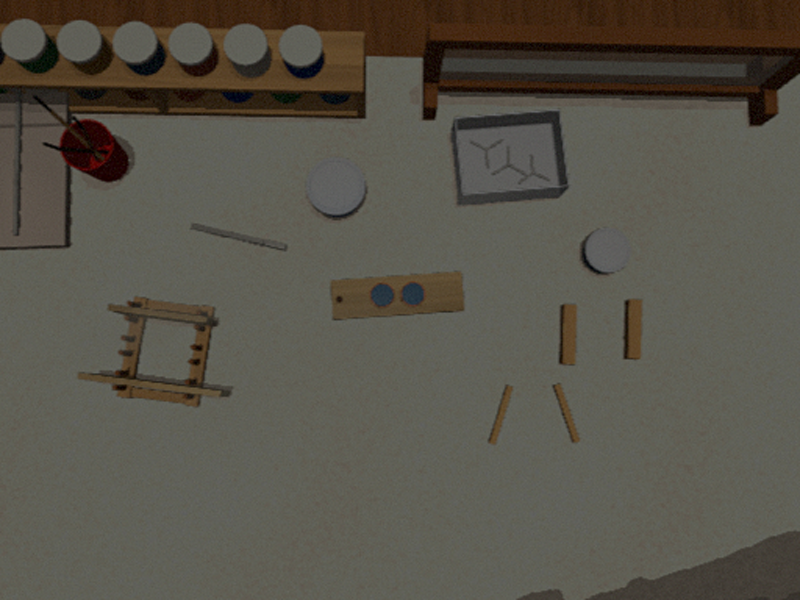

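The top view shows the loaded board at about (397,295) of 800x600. The thick sticks are at (569,334) and (634,329), and the rack with the long board is at (155,384). Next: enlarged crops.

```bash
cat > h.py <<'E'
import numpy as np, cv2, pickle
from scipy.spatial.transform import Rotation as Rn
def crop(f,x0,y0,w,h,s,name,gain=1.6):
    im=f['img'][y0:y0+h,x0:x0+w,::-1]
    im=np.clip(im.astype(float)*gain,0,255).astype(np.uint8)
    im=cv2.resize(im,(w*s,h*s),interpolation=cv2.INTER_CUBIC)
    for i in range(0,w,10): cv2.line(im,(i*s,0),(i*s,6 if (x0+i)%50 else 14),(0,0,255),1)
    for i in range(0,h,10): cv2.line(im,(0,i*s),(6 if (y0+i)%50 else 14,i*s),(0,0,255),1)
    cv2.imwrite('pics/'+name,im)
def w(f,u,v,z):  # full-res pixel -> world at height z
    d=f['R'].T@np.array([(u-f['cx'])/f['fx'],(v-f['cy'])/f['fy'],1.]); c=-f['R'].T@f['t']
    return c+d*(z-c[2])/d[2]
def px(f,X):
    p=f['R']@np.asarray(X,float)+f['t']; return np.array([f['fx']*p[0]/p[2]+f['cx'],f['fy']*p[1]/p[2]+f['cy']])
def tri(fa,a,fb,b):
    A=[]
    for f,(u,v) in ((fa,a),(fb,b)):
        P=np.c_[f['R'],f['t']]; x=(u-f['cx'])/f['fx']; y=(v-f['cy'])/f['fy']
        A+= [x*P[2]-P[0], y*P[2]-P[1]]
    A=np.array(A); return np.linalg.lstsq(A[:,:3],-A[:,3],rcond=None)[0]
E
python3 - <<'E'
from h import *
t=pickle.load(open('top0.pkl','rb'))
crop(t,205,165,100,50,8,'t_load.png',2)
crop(t,40,180,120,85,6,'t_rack.png',2)
crop(t,345,185,80,60,8,'t_thick.png',2)
s=pickle.load(open('scene0.pkl','rb'))
crop(s,340,180,100,95,6,'s_rack.png')
crop(s,215,165,90,60,8,'s_load.png')
crop(s,155,105,80,55,8,'s_thick.png')
E
```

```text
(no output)
```

View pics/t_load.png

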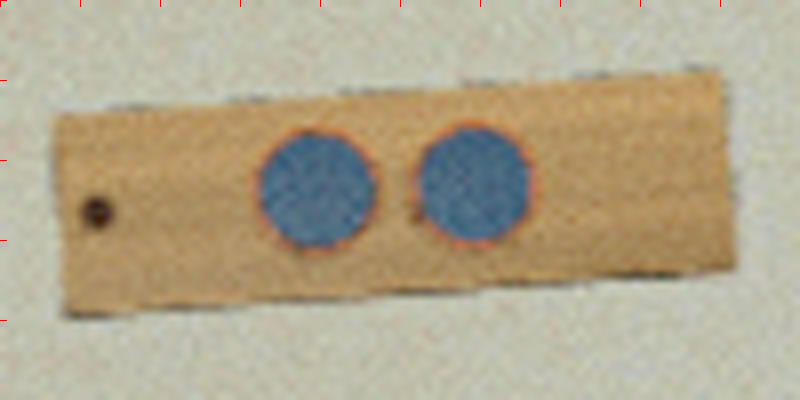

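View pics/t_rack.png

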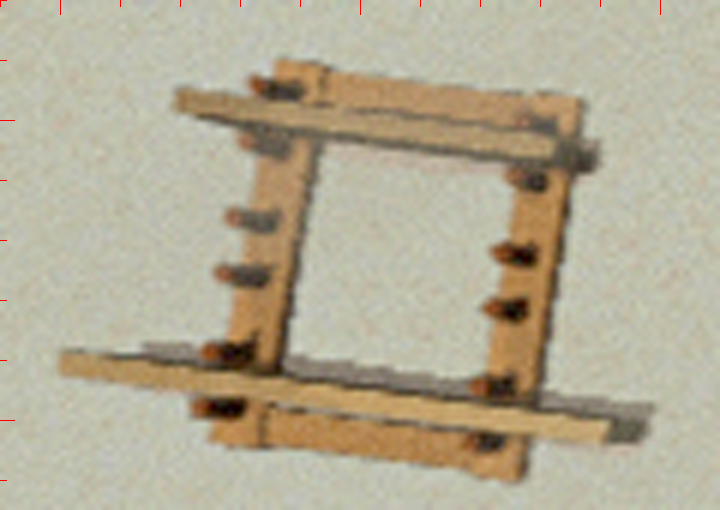

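View pics/t_thick.png

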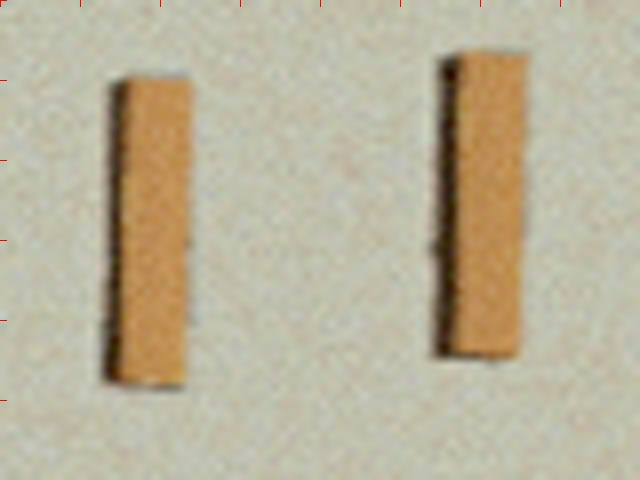

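View pics/s_rack.png

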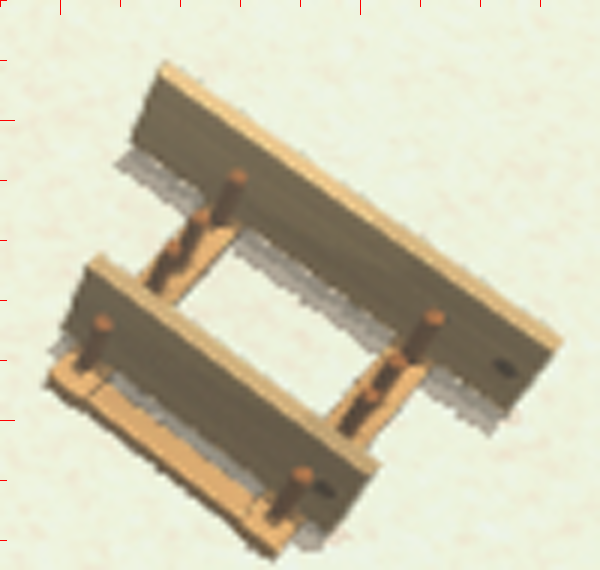

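View pics/s_load.png

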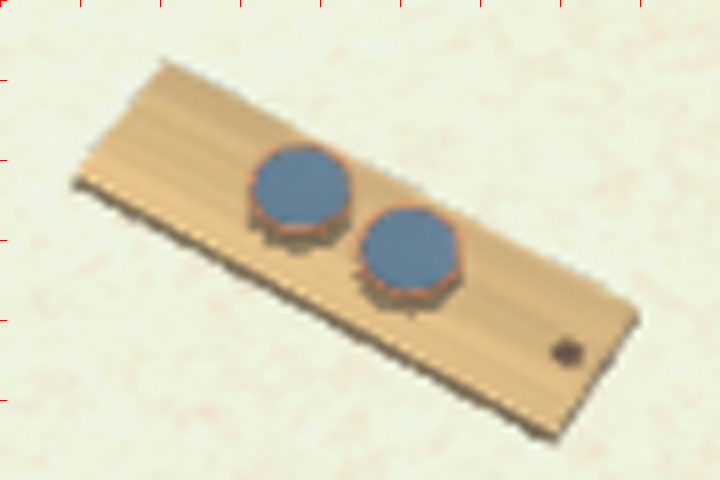

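View pics/s_thick.png

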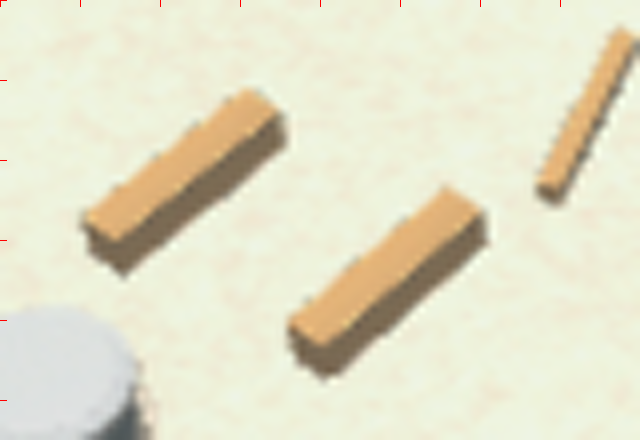

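```bash
cat > m1.py <<'E'
from h import *
t=pickle.load(open('top0.pkl','rb'));s=pickle.load(open('scene0.pkl','rb'))
def P(f,pts,x0,y0,sc,z): return np.array([w(f,(x+.5)/sc-.5+x0,(y+.5)/sc-.5+y0,z) for x,y in pts])
def rep(n,p):
    c=p.mean(0); print(n,'c',np.round(c[:2]*1000,1), end=' ')
    if len(p)==4:
        l=(p[0]+p[3]-p[1]-p[2])/2; q=(p[0]+p[1]-p[2]-p[3])/2
        print('L',np.round(np.linalg.norm(l)*1000,1),np.round(np.degrees(np.arctan2(l[1],l[0])),1),'W',np.round(np.linalg.norm(q)*1000,1),np.round(np.degrees(np.arctan2(q[1],q[0])),1))
    else:
        l=p[0]-p[1];print('L',np.round(np.linalg.norm(l)*1000,1),np.round(np.degrees(np.arctan2(l[1],l[0])),1))
rep('load t',P(t,[(55,115),(720,70),(735,270),(66,316)],205,165,8,.009))
rep('load s',P(s,[(638,315),(165,60),(78,180),(553,438)],215,165,8,.009))
rep('dish t L',P(t,[(317,190)]*2,205,165,8,.022)); rep('dish t R',P(t,[(475,184)]*2,205,165,8,.022))
rep('dish s R',P(s,[(300,185)]*2,215,165,8,.022)); rep('dish s L',P(s,[(410,250)]*2,215,165,8,.022))
rep('long t',P(t,[(58,363),(606,432)],40,180,6,.072))
rep('long s',P(s,[(556,347),(162,67)],340,180,6,.072))
rep('A t',P(t,[(130,78),(192,77),(185,385),(122,385)],345,185,8,.02))
rep('B t',P(t,[(462,52),(526,52),(518,357),(453,355)],345,185,8,.02))
rep('B s',P(s,[(113,240),(83,215),(248,90),(282,115)],155,105,8,.02))
rep('A s',P(s,[(322,345),(292,320),(447,187),(485,215)],155,105,8,.02))
E
python3 m1.py; python3 - <<'E'
from workcell import monitor
from h import *
st=monitor.sense(); print(Rn.from_rotvec(st['ee_rot']).as_matrix().round(3))
E
```

```text
load t c [619.8 -32.2] L 197.7 94.6 W 59.9 4.2
load s c [621.9 -29.7] L 198.6 94.2 W 59.3 -173.9
dish t L c [618.5  -9.2] L 0.0 0.0
dish t R c [620.8 -55.4] L 0.0 0.0
dish s R c [619.9 -54.5] L 0.0 0.0
dish s L c [618.5  -7.4] L 0.0 0.0
long t c [482.1 312.9] L 199.1 83.3
long s c [482.8 314. ] L 198.1 82.8
A t c [ 562.7 -290.8] L 18.4 91.0 W 90.3 -2.5
B t c [ 571.6 -389.2] L 19.1 89.7 W 89.8 -3.4
B s c [ 572.1 -386.9] L 19.2 83.8 W 88.2 -4.7
A s c [ 563.  -287.9] L 19.4 83.5 W 86.9 -3.4
[[-0.968 -0.001  0.249]
 [-0.249  0.001 -0.968]
 [ 0.    -1.    -0.001]]
```

```bash
cat > to.py <<'E'
# usage: to.py x y z yaw [tilt]   tilt = turn about tool x after yaw (deg)
import sys
from h import *
from workcell import monitor
st=monitor.sense(); p=st['tool_pos']; R=Rn.from_rotvec(st['ee_rot']).as_matrix()
a=[float(v) for v in sys.argv[1:]]
y=np.radians(a[3]); c,s=np.cos(y),np.sin(y)
T=np.array([[c,0,-s],[s,0,c],[0,-1,0]])
if len(a)>4: T=T@Rn.from_euler('x',a[4],degrees=True).as_matrix()
d=R.T@(np.array(a[:3])-p); r=Rn.from_matrix(R.T@T).as_rotvec()
print('t',round(st['time'],2),'tcp',(p*1000).round(1),'yaw',np.degrees(np.arctan2(R[1,0],R[0,0])).round(2),'Y',R[:,1].round(3),'F',st['force'].round(1),'w',round(st['width']*1000,1))
print('shift',d.round(4),'turn',r.round(4),'rows~',max(np.linalg.norm(d)/.0417,np.degrees(np.linalg.norm(r))/7.16).round(1))
E
python3 to.py .5629 -.2894 .1 177.0
```

```text
t 0.1 tcp [ 155.5 -604.8  205.7] yaw -165.58 Y [-0.001  0.001 -1.   ] F [0.9 0.1 1.6] w 91.7
shift [-0.4731  0.1059 -0.2039] turn [0.0014 0.3041 0.0004] rows~ 12.6
```

```bash
python3 -m handwheel '[[-0.473,0.106,-0.204,0,0.304,0,0],[-0.473,0.106,-0.204,0,0.304,0,0],[-0.473,0.106,-0.204,0,0.304,0,0],[-0.473,0.106,-0.204,0,0.304,0,0],[-0.473,0.106,-0.204,0,0.304,0,0],[-0.473,0.106,-0.204,0,0.304,0,0],[-0.473,0.106,-0.204,0,0.304,0,0],[-0.473,0.106,-0.204,0,0.304,0,0],[-0.473,0.106,-0.204,0,0.304,0,0],[-0.473,0.106,-0.204,0,0.304,0,0]]'; python3 to.py .5629 -.2894 .06 177.0
```

```text
time: 0.93
tool_pos: [0.4789, -0.3537, 0.1216]
ee_rot: [-0.057, -2.196, 2.193]
force: [0.9, -0.9, 0.0]
width: 0.0462
t 0.93 tcp [ 478.9 -353.7  121.6] yaw 177.0 Y [-0.001  0.002 -1.   ] F [ 0.9 -0.9  0. ] w 46.2
shift [-0.0805  0.0616 -0.0685] turn [ 0.0015 -0.      0.0009] rows~ 2.9
```

```bash
python3 -m handwheel '[[-0.08,0.062,-0.0685,0,0,0,0],[-0.08,0.062,-0.0685,0,0,0,0],[-0.08,0.062,-0.0685,0,0,0,0],[-0.08,0.062,-0.0685,0,0,0,0],[-0.08,0.062,-0.0685,0,0,0,0],[-0.08,0.062,-0.0685,0,0,0,0]]'; python3 to.py .5629 -.2894 .005 177.0
python3 - <<'E'
from h import *
from workcell import cams
t=cams.grab_frame('top')
crop(t,310,160,110,80,7,'t1.png',2)
E
```

```text
time: 1.43
tool_pos: [0.5617, -0.2897, 0.0592]
ee_rot: [-0.055, -2.195, 2.192]
force: [-0.1, -0.5, -0.0]
width: 0.0459
t 1.43 tcp [ 561.7 -289.7   59.2] yaw 177.01 Y [-0.002  0.001 -1.   ] F [-0.1 -0.5 -0. ] w 45.9
shift [-0.0013  0.0542 -0.0003] turn [0.0012 0.0001 0.0024] rows~ 1.3
```

View pics/t1.png

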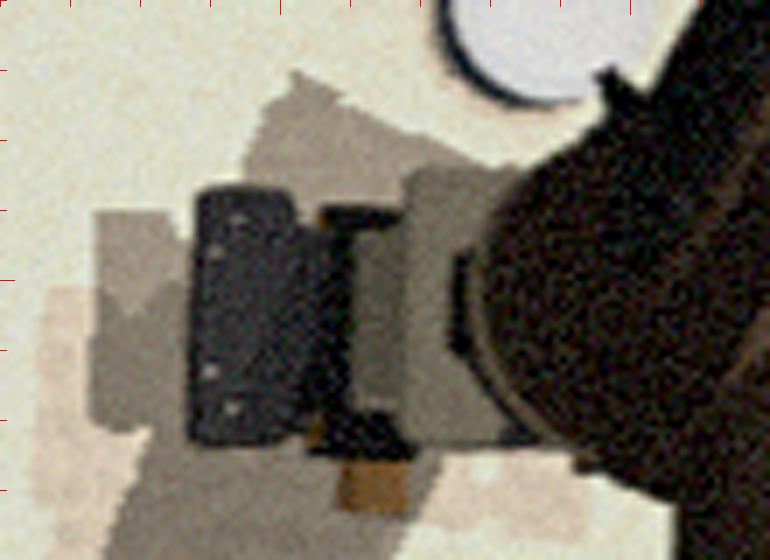

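The gripper is over stick A, whose near end shows at crop (373,487), central between the fingers. I'll descend and close.

```bash
python3 -m handwheel '[[-0.001,0.02,0,0,0,0,0],[-0.001,0.04,0,0,0,0,0],[-0.001,0.054,0,0,0,0,0],[-0.001,0.054,0,0,0,0,0],[-0.001,0.054,0,0,0,0,-1],[-0.001,0.054,0,0,0,0,-1],[-0.001,0.054,0,0,0,0,-1],[-0.001,0.054,0,0,0,0,-1],[-0.001,0.054,0,0,0,0,-1]]'; python3 to.py .5629 -.2894 .1 177
```

```text
time: 2.23
tool_pos: [0.5628, -0.2911, 0.0067]
ee_rot: [-0.059, -2.194, 2.194]
force: [0.2, -0.2, -0.1]
width: 0.0176
t 2.23 tcp [ 562.8 -291.1    6.7] yaw 176.91 Y [-0.  0. -1.] F [ 0.2 -0.2 -0.1] w 17.6
shift [ 0.     -0.0933 -0.0017] turn [ 0.     -0.0016  0.0002] rows~ 2.2
```

```bash
python3 -m handwheel '[[0,0,0,0,0,0,-1],[0,0,0,0,0,0,-1],[0,-0.03,0,0,0,0,-1],[0,-0.06,0,0,0,0,-1],[0,-0.095,0,0,0,0,-1],[0,-0.095,0,0,0,0,-1],[0,-0.095,0,0,0,0,-1]]'; python3 to.py .6146 .0488 .1 184.4;python3 - <<'E'
from h import *
from workcell import cams
t=cams.grab_frame('scene')
crop(t,130,60,130,95,6,'s2.png',1.5)
E
```

```text
time: 2.82
tool_pos: [0.5645, -0.2918, 0.1042]
ee_rot: [-0.064, -2.194, 2.198]
force: [-0.1, -0.2, -1.2]
width: 0.0004
t 2.82 tcp [ 564.5 -291.8  104.2] yaw 176.91 Y [ 0.004 -0.002 -1.   ] F [-0.1 -0.2 -1.2] w 0.4
shift [-0.0317  0.0038 -0.3428] turn [-0.0019 -0.1307 -0.0043] rows~ 8.3
```

View pics/s2.png

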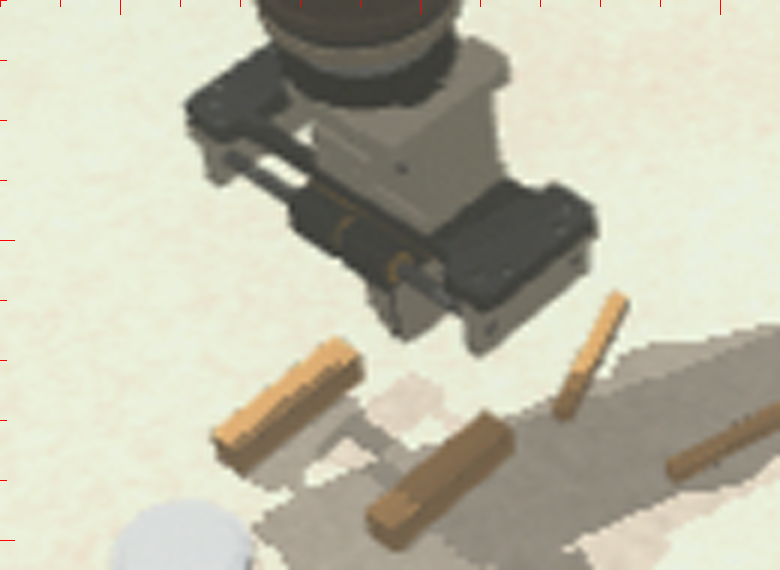

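Stick A was not picked up. It still lies at crop (440,480) and the fingers shut empty. I'll check the finger geometry and where A is now.

```bash
python3 - <<'E'
from h import *
from workcell import cams, monitor
s=cams.grab_frame('scene'); st=monitor.sense()
p=st['tool_pos'];print(px(s,p),px(s,p+[0,0,.019]),px(s,p+[0,0,.066]), st['width'])
crop(s,170,80,60,50,12,'s3.png',1.7)
t=cams.grab_frame('top'); crop(t,330,170,100,70,8,'t3.png',2)
print(px(t,p))
E
```

```text
[199.38849546 118.9969725 ] [198.62838996 114.43751844] [196.65882056 102.62315697] 0.0005924748313556068
[373.95223009 210.50481075]
```

View pics/s3.png

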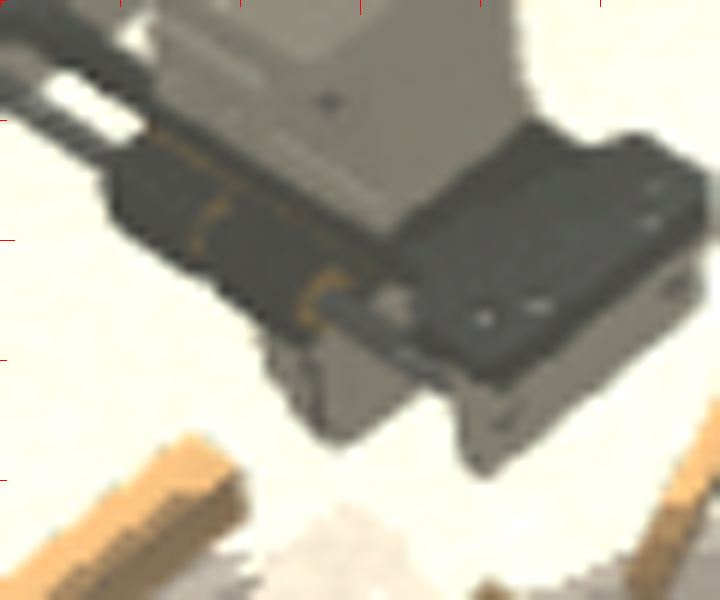

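View pics/t3.png

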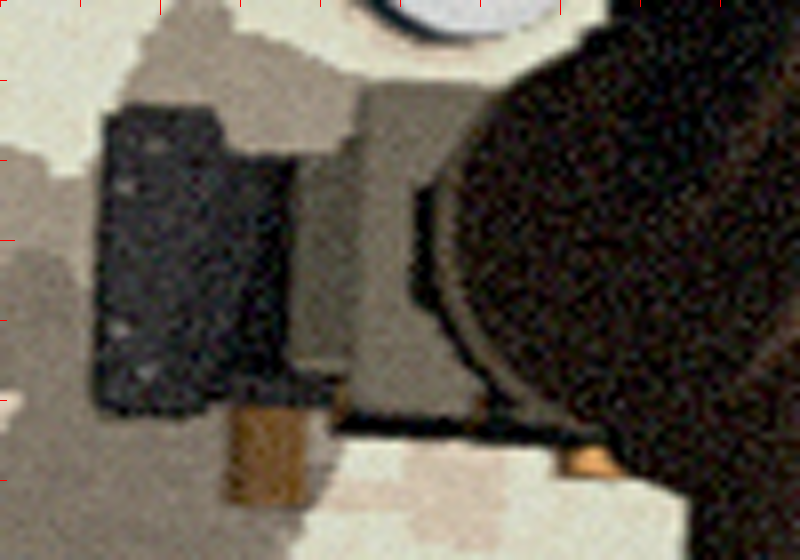

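```bash
python3 - <<'E'
from h import *
from workcell import cams, monitor
st=monitor.sense(); p=st['tool_pos']; R=Rn.from_rotvec(st['ee_rot']).as_matrix()
for n,x0,y0,W,H,sc in (('scene',140,60,100,75,8),('top',325,165,100,70,8)):
    f=cams.grab_frame(n); crop(f,x0,y0,W,H,sc,'tmp.png',2)
    im=cv2.imread('pics/tmp.png')
    def box(x,y,z,col):
        c=[np.array([a,b,d]) for a in x for b in y for d in z]
        for i in range(8):
            for j in range(i):
                if sum(abs(c[i]-c[j])>1e-9)==1:
                    q=[tuple(int(v) for v in (px(f,p+R@k)-[x0,y0]+.5)*sc) for k in (c[i],c[j])]
                    cv2.line(im,q[0],q[1],col,1)
    box((-.0095,.0095),(-.038,0),(-.019,.019),(0,255,0))
    box((-.0375,.0375),(-.12,-.066),(-.095,.095),(0,0,255))
    cv2.imwrite(f'pics/ov_{n}.png',im)
E
```

```text
(no output)
```

View pics/ov_scene.png

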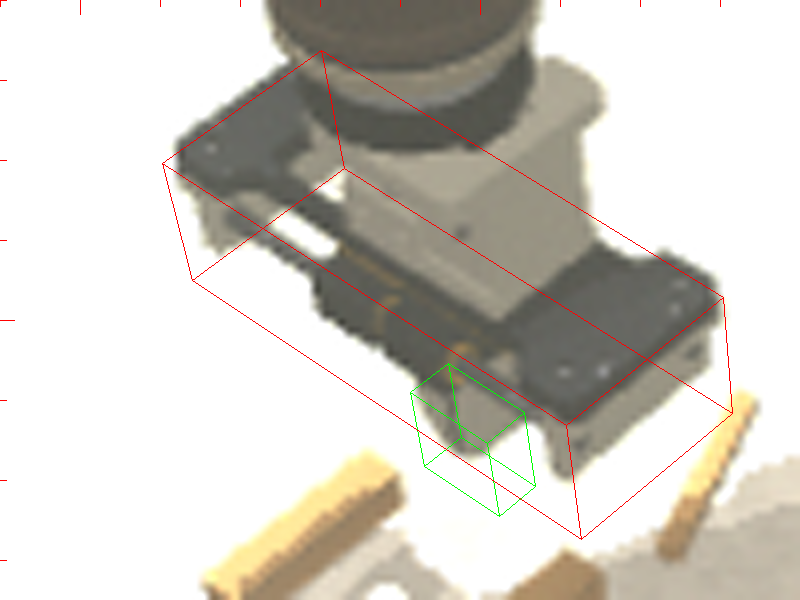

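View pics/ov_top.png

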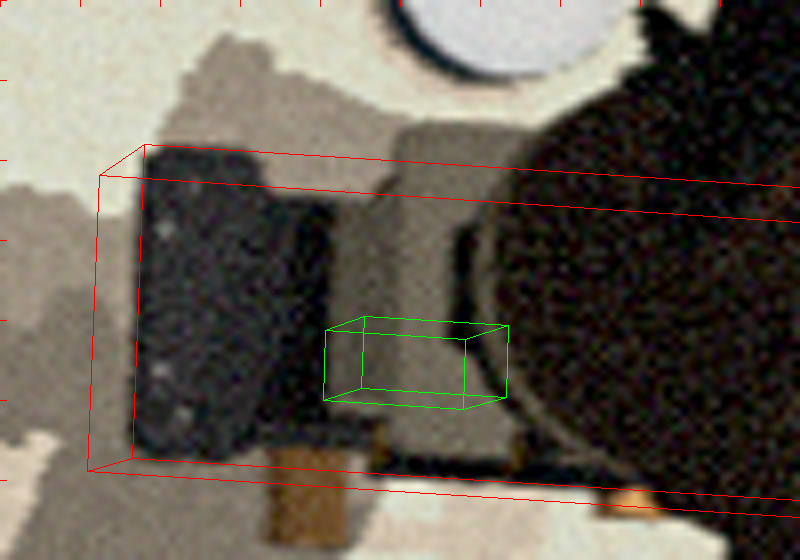

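The overlay shows the fingertips about 20 mm higher than the reported TCP. I'll check by touching down gently with shut fingers on free table.

```bash
python3 to.py .56 -.2 .012 177; python3 -m handwheel '[[0.005,0,-0.092,0,0,0,-1],[0.005,0,-0.092,0,0,0,-1],[0.005,0.04,-0.092,0,0,0,-1],[0.005,0.07,-0.092,0,0,0,-1],[0.005,0.092,-0.092,0,0,0,-1],[0.005,0.092,-0.092,0,0,0,-1]]'; python3 to.py .56 -.2 .0 177
python3 - <<'E'
from h import *
from workcell import cams
s=cams.grab_frame('scene'); crop(s,180,80,100,75,8,'s4.png',1.8)
E
```

```text
t 3.07 tcp [ 562.  -290.7  100.4] yaw 176.91 Y [-0.002  0.001 -1.   ] F [ 0.8 -0.8  0.6] w 0.3
shift [ 0.0067  0.0885 -0.0904] turn [ 0.0009 -0.0016  0.0024] rows~ 3.0
time: 3.57
tool_pos: [0.5578, -0.1968, 0.0033]
ee_rot: [-0.046, -2.193, 2.186]
force: [-1.3, -0.2, -0.5]
width: 0.0004
t 3.57 tcp [ 557.8 -196.8    3.3] yaw 176.97 Y [-0.011  0.003 -1.   ] F [-1.3 -0.2 -0.5] w 0.4
shift [-0.0024  0.0033  0.003 ] turn [ 0.0028 -0.0005  0.0112] rows~ 0.1
```

View pics/s4.png

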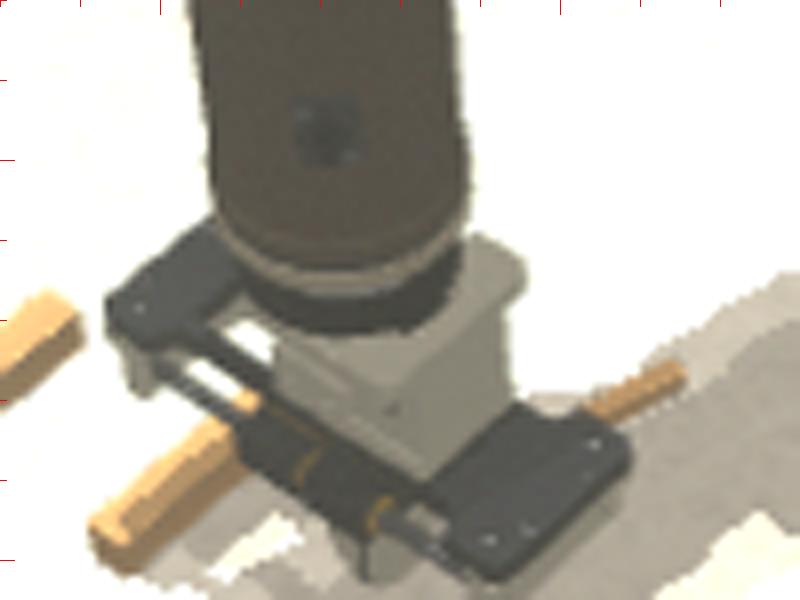

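```bash
python3 -m handwheel '[[0,0,0,0,0,0,-1],[0,0,0,0,0,0,-1],[0,0,0,0,0,0,-1]]';  python3 -m handwheel '[[0,0.003,0,0,0,0,-1],[0,0.003,0,0,0,0,-1],[0,0.006,0,0,0,0,-1],[0,0.006,0,0,0,0,-1]]';
```

```text
time: 3.87
tool_pos: [0.5601, -0.1982, 0.0071]
ee_rot: [-0.052, -2.193, 2.189]
force: [0.1, 0.6, -0.2]
width: 0.0001
time: 4.2
tool_pos: [0.56, -0.1983, 0.0009]
ee_rot: [-0.052, -2.193, 2.189]
force: [-0.4, 0.3, 0.1]
width: 0.0004
```

```bash
for i in 1; do python3 -m handwheel '[[0,0.003,0,0,0,0,-1],[0,0.003,0,0,0,0,-1],[0,0.006,0,0,0,0,-1],[0,0.006,0,0,0,0,-1]]'; done; python3 -m handwheel '[[0,0.003,0,0,0,0,-1],[0,0.003,0,0,0,0,-1],[0,0.006,0,0,0,0,-1],[0,0.006,0,0,0,0,-1]]'
```

```text
time: 4.53
tool_pos: [0.5597, -0.1981, -0.0056]
ee_rot: [-0.052, -2.193, 2.188]
force: [-0.0, 0.4, 0.6]
width: 0.0004
time: 4.87
tool_pos: [0.5594, -0.198, -0.0121]
ee_rot: [-0.051, -2.193, 2.188]
force: [0.9, -0.9, 0.1]
width: 0.0004
```

```bash
python3 -m handwheel '[[0,0.002,0,0,0,0,-1],[0,0.002,0,0,0,0,-1],[0,0.002,0,0,0,0,-1]]'; python3 -m handwheel '[[0,0.002,0,0,0,0,-1],[0,0.002,0,0,0,0,-1],[0,0.002,0,0,0,0,-1]]'; python3 -m handwheel '[[0,0.002,0,0,0,0,-1],[0,0.002,0,0,0,0,-1],[0,0.002,0,0,0,0,-1]]'
```

```text
time: 5.12
tool_pos: [0.5592, -0.198, -0.0143]
ee_rot: [-0.051, -2.192, 2.188]
force: [-0.7, -0.0, -0.7]
width: 0.0004
time: 5.37
tool_pos: [0.5591, -0.1979, -0.0164]
ee_rot: [-0.05, -2.192, 2.188]
force: [-0.2, -0.0, -0.1]
width: 0.0003
time: 5.62
tool_pos: [0.559, -0.1979, -0.0185]
ee_rot: [-0.05, -2.192, 2.187]
force: [0.4, -0.6, 0.4]
width: 0.0006
```

```bash
python3 -m handwheel '[[0,0.002,0,0,0,0,-1],[0,0.002,0,0,0,0,-1],[0,0.002,0,0,0,0,-1]]'; python3 -m handwheel '[[0,0.002,0,0,0,0,-1],[0,0.002,0,0,0,0,-1],[0,0.002,0,0,0,0,-1]]'
python3 - <<'E'
from h import *
from workcell import cams
s=cams.grab_frame('scene'); crop(s,200,100,70,55,11,'s5.png',1.6)
E
```

```text
time: 5.87
tool_pos: [0.5593, -0.198, -0.0199]
ee_rot: [-0.051, -2.192, 2.188]
force: [-2.2, 0.1, 6.8]
width: 0.0004
time: 6.12
tool_pos: [0.5594, -0.198, -0.0201]
ee_rot: [-0.052, -2.193, 2.188]
force: [-6.1, 1.7, 23.2]
width: 0.0003
```

View pics/s5.png

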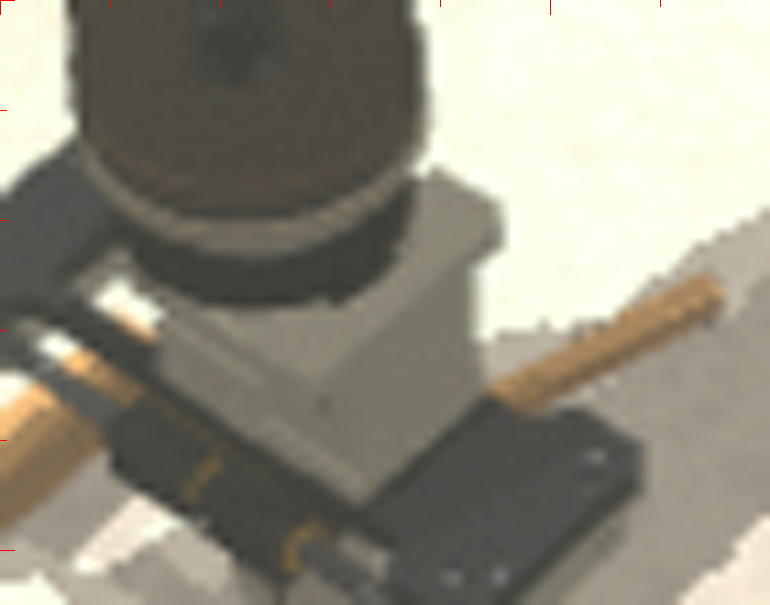

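Contact came at a reported TCP z of about −0.0197, so the true tips sit about 20 mm behind the reported TCP. I'll use tip z = TCP z + 0.0197 from here on.

```bash
python3 -m handwheel '[[0,-0.03,0,0,0,0,0],[0,-0.07,0,0,0,0,0],[-0.003,-0.07,0.04,0,0,0,0],[-0.003,-0.07,0.08,0,0,0,0],[-0.003,-0.07,0.092,0,0,0,0],[-0.003,-0.07,0.092,0,0,0,0],[-0.003,-0.07,0.092,0,0,0,0],[-0.003,-0.07,0.092,0,0,0,0]]'; python3 to.py .5629 -.2894 -.0165 177.0
```

```text
time: 6.83
tool_pos: [0.5579, -0.289, 0.0493]
ee_rot: [-0.05, -2.194, 2.187]
force: [0.2, 0.2, 0.1]
width: 0.0449
t 6.83 tcp [ 557.9 -289.    49.3] yaw 176.93 Y [-0.007  0.003 -1.   ] F [0.2 0.2 0.1] w 44.9
shift [-0.0056  0.0658  0.0003] turn [ 0.0029 -0.0013  0.0077] rows~ 1.6
```

```bash
python3 -m handwheel '[[-0.004,0.03,0,0,0,0.005,0],[-0.005,0.05,0,0,0,0.005,0],[-0.005,0.066,0,0,0,0.005,0],[-0.005,0.066,0,0,0,0.005,0],[-0.005,0.066,0,0,0,0.005,-1],[-0.005,0.066,0,0,0,0.005,-1],[-0.005,0.066,0,0,0,0.005,-1],[-0.005,0.066,0,0,0,0.005,-1],[-0.005,0.066,0,0,0,0.005,-1],[-0.005,0.066,0,0,0,0.005,-1]]'; python3 to.py .5629 -.2894 .1 177
```

```text
time: 7.67
tool_pos: [0.5626, -0.2888, -0.0163]
ee_rot: [-0.056, -2.197, 2.19]
force: [0.3, 0.6, 2.3]
width: 0.0197
t 7.67 tcp [ 562.6 -288.8  -16.3] yaw 176.94 Y [-0.002  0.003 -1.   ] F [0.3 0.6 2.3] w 19.7
shift [-1.000e-04 -1.163e-01  2.000e-04] turn [ 0.0029 -0.001   0.0022] rows~ 2.8
```

```bash
python3 to.py .6146 .0488 .06 184.4; python3 -m handwheel '[[0,-0.03,0,0,0,0,-1],[0,-0.065,0,0,0,0,-1],[0,-0.08,-0.01,0,0,0,-1],[0,-0.08,-0.03,0,0,0,-1]]';python3 to.py .6146 .0488 .06 184.4
```

```text
t 7.67 tcp [ 562.6 -288.8  -16.3] yaw 176.94 Y [-0.002  0.003 -1.   ] F [0.3 0.6 2.3] w 19.7
shift [-0.0338 -0.0754 -0.3402] turn [ 0.0031 -0.1302  0.002 ] rows~ 8.4
time: 8.0
tool_pos: [0.5664, -0.2631, 0.0683]
ee_rot: [-0.069, -2.193, 2.196]
force: [0.3, -0.6, -0.6]
width: 0.0198
t 8.0 tcp [ 566.4 -263.1   68.3] yaw 176.69 Y [ 0.005 -0.001 -1.   ] F [ 0.3 -0.6 -0.6] w 19.8
shift [-0.03    0.008  -0.3142] turn [-0.0015 -0.1346 -0.0047] rows~ 7.6
```

```bash
python3 -m handwheel '[[-0.03,0.008,-0.314,0,-0.1346,0,-1],[-0.03,0.008,-0.314,0,-0.1346,0,-1],[-0.03,0.008,-0.314,0,-0.1346,0,-1],[-0.03,0.008,-0.314,0,-0.1346,0,-1],[-0.03,0.008,-0.314,0,-0.1346,0,-1],[-0.03,0.008,-0.314,0,-0.1346,0,-1],[-0.03,0.008,-0.314,0,-0.1346,0,-1],[-0.03,0.008,-0.314,0,-0.1346,0,-1],[-0.03,0.008,-0.314,0,-0.1346,0,-1],[-0.03,0.008,-0.314,0,-0.1346,0,-1]]';python3 to.py .6146 .0488 -.007 184.4
python3 - <<'E'
from h import *
from workcell import cams
s=cams.grab_frame('scene'); crop(s,200,110,130,97,6,'s6.png',1.6)
t=cams.grab_frame('top'); crop(t,180,140,130,97,6,'t6.png',2)
E
```

```text
time: 8.83
tool_pos: [0.6144, 0.0508, 0.0599]
ee_rot: [-0.083, 2.177, -2.179]
force: [-0.5, -1.1, 0.2]
width: 0.0197
t 8.83 tcp [614.4  50.8  59.9] yaw -175.4 Y [ 0.005 -0.001 -1.   ] F [-0.5 -1.1  0.2] w 19.7
shift [0.0002 0.0669 0.0019] turn [-0.0013  0.0035 -0.0045] rows~ 1.6
```

View pics/s6.png

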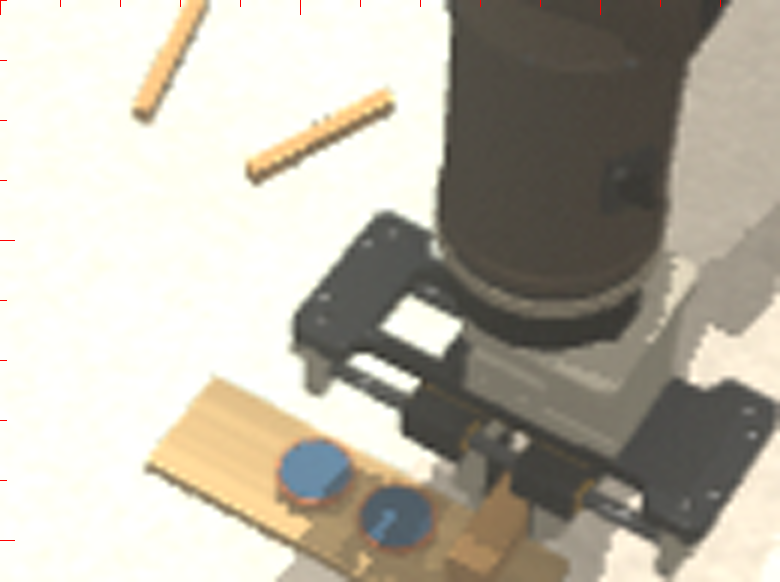

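View pics/t6.png

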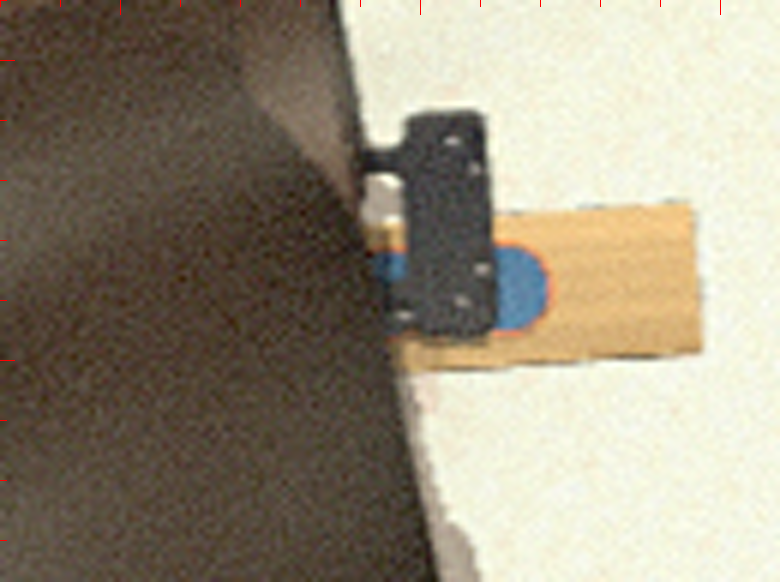

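```bash
python3 -m handwheel '[[0,0.025,0.002,0,0.0035,-0.004,-1],[0,0.045,0.002,0,0.0035,-0.004,-1],[0,0.057,0.002,0,0.0035,-0.004,-1],[0,0.062,0.002,0,0.0035,-0.004,-1],[0,0.062,0.002,0,0.0035,-0.004,-1],[0,0.062,0.002,0,0.0035,-0.004,-1]]';python3 to.py .6146 .0488 -.007 184.4
```

```text
time: 9.43
tool_pos: [0.615, 0.0445, -0.0016]
ee_rot: [-0.077, 2.182, -2.188]
force: [1.0, 0.7, -0.0]
width: 0.0196
t 9.43 tcp [615.   44.5  -1.6] yaw -175.92 Y [ 0.001 -0.003 -1.   ] F [ 1.   0.7 -0. ] w 19.6
shift [ 0.0001  0.0054 -0.0043] turn [-0.0029 -0.0055 -0.0005] rows~ 0.2
```

```bash
python3 -m handwheel '[[0,0,-0.0045,0,-0.005,0,-1],[0,0,-0.0045,0,-0.005,0,-1],[0,0.002,-0.0045,0,-0.005,0,-1],[0,0.004,-0.0045,0,-0.005,0,-1],[0,0.0055,-0.0045,0,-0.005,0,-1],[0,0.0055,-0.0045,0,-0.005,0,-1]]';python3 to.py .6146 .0488 -.007 184.4
```

```text
time: 9.93
tool_pos: [0.6147, 0.049, -0.0072]
ee_rot: [-0.083, 2.179, -2.185]
force: [0.1, -0.5, -0.2]
width: 0.0198
t 9.93 tcp [614.7  49.   -7.2] yaw -175.63 Y [ 0.001 -0.003 -1.   ] F [ 0.1 -0.5 -0.2] w 19.8
shift [ 0.0001 -0.0002  0.0002] turn [-0.003  -0.0004 -0.0005] rows~ 0.0
```

```bash
python3 -m handwheel '[[0,0.0008,0,0,0,0,-1],[0,0.0008,0,0,0,0,-1]]'; python3 -m handwheel '[[0,0,0,0,0,0,-0.4],[0,0,0,0,0,0,-0.4],[0,0,0,0,0,0,-0.4],[0,-0.02,0,0,0,0,-0.4],[0,-0.05,0,0,0,0,-0.3],[0,-0.09,0,0,0,0,0],[0,-0.09,0,0,0,0,0]]'; python3 to.py .5718 -.388 .06 176.4
```

```text
time: 10.1
tool_pos: [0.6148, 0.049, -0.0074]
ee_rot: [-0.082, 2.179, -2.185]
force: [-2.2, -0.5, 8.8]
width: 0.0199
time: 10.68
tool_pos: [0.619, 0.0499, 0.0895]
ee_rot: [-0.071, 2.176, -2.18]
force: [2.2, 1.1, -0.1]
width: 0.0411
t 10.68 tcp [619.   49.9  89.5] yaw -175.65 Y [ 0.011 -0.001 -1.   ] F [ 2.2  1.1 -0.1] w 41.1
shift [0.0806 0.0296 0.433 ] turn [-0.0015  0.1388 -0.0107] rows~ 10.6
```

```bash
python3 -m handwheel '[[0.081,0.03,0.433,0,0.139,-0.01,0],[0.081,0.03,0.433,0,0.139,-0.01,0],[0.081,0.03,0.433,0,0.139,-0.01,0],[0.081,0.03,0.433,0,0.139,-0.01,0],[0.081,0.03,0.433,0,0.139,-0.01,0],[0.081,0.03,0.433,0,0.139,-0.01,0],[0.081,0.03,0.433,0,0.139,-0.01,0],[0.081,0.03,0.433,0,0.139,-0.01,0],[0.081,0.03,0.433,0,0.139,-0.01,0],[0.081,0.03,0.433,0,0.139,-0.01,0]]';python3 to.py .5718 -.388 .04 176.4
python3 - <<'E'
from h import *
from workcell import cams
pickle.dump(cams.grab_frame('scene'),open('s7.pkl','wb')); t=cams.grab_frame('top'); pickle.dump(t,open('t7.pkl','wb')); crop(t,205,160,100,60,8,'t7.png',2)
E
```

```text
time: 11.52
tool_pos: [0.5731, -0.3669, 0.0605]
ee_rot: [-0.07, -2.188, 2.191]
force: [1.3, 0.4, -0.7]
width: 0.0463
t 11.52 tcp [ 573.1 -366.9   60.5] yaw 176.39 Y [ 0.001 -0.001 -1.   ] F [ 1.3  0.4 -0.7] w 46.3
shift [0.     0.0205 0.0211] turn [-0.0014 -0.0002 -0.001 ] rows~ 0.7
```

View pics/t7.png

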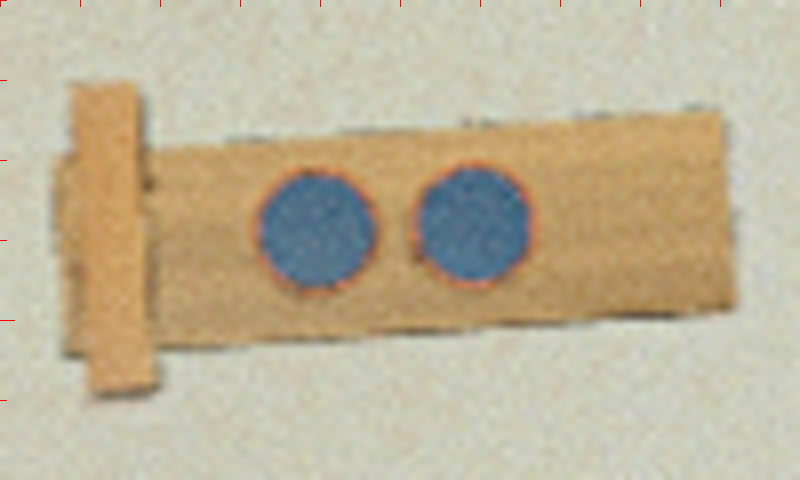

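Stick A lies square across the board near its left end (crop (115,240)). The dishes and the board corners have not moved. Next, stick B.

```bash
python3 -m handwheel '[[0,0.01,0.021,0,0,0,0],[0,0.02,0.021,0,0,0,0],[0,0.02,0.021,0,0,0,0],[0,0.02,0.021,0,0,0,0],[0,0.02,0.021,0,0,0,0]]';python3 to.py .5718 -.388 -.0165 176.4
```

```text
time: 12.03
tool_pos: [0.5687, -0.3951, 0.0405]
ee_rot: [-0.078, -2.177, 2.191]
force: [0.1, 0.1, 0.4]
width: 0.0461
t 12.03 tcp [ 568.7 -395.1   40.5] yaw 175.84 Y [-0.001 -0.007 -1.   ] F [0.1 0.1 0.4] w 46.1
shift [-0.0026  0.0569 -0.0077] turn [-0.0066 -0.0097  0.0005] rows~ 1.4
```

```bash
python3 -m handwheel '[[-0.0026,0,-0.0075,-0.006,-0.01,0,0],[-0.0026,0.02,-0.0075,-0.006,-0.01,0,0],[-0.0026,0.04,-0.0075,-0.006,-0.01,0,0],[-0.0026,0.057,-0.0075,-0.006,-0.01,0,0],[-0.0026,0.057,-0.0075,-0.006,-0.01,0,0],[-0.0026,0.057,-0.0075,-0.006,-0.01,0,-1],[-0.0026,0.057,-0.0075,-0.006,-0.01,0,-1],[-0.0026,0.057,-0.0075,-0.006,-0.01,0,-1],[-0.0026,0.057,-0.0075,-0.006,-0.01,0,-1],[-0.0026,0.057,-0.0075,-0.006,-0.01,0,-1]]';python3 -m handwheel '[[0,0,0,0,0,0,-1],[0,0,0,0,0,0,-1]]'; python3 to.py .627 -.1108 .06 184.4
```

```text
time: 12.87
tool_pos: [0.5723, -0.3884, -0.0155]
ee_rot: [-0.069, -2.189, 2.191]
force: [-0.7, -0.5, 3.9]
width: 0.0198
time: 13.03
tool_pos: [0.5724, -0.3886, -0.0151]
ee_rot: [-0.07, -2.189, 2.192]
force: [0.8, -0.1, -0.2]
width: 0.0194
t 13.03 tcp [ 572.4 -388.6  -15.1] yaw 176.41 Y [ 0.001 -0.001 -1.   ] F [ 0.8 -0.1 -0.2] w 19.4
shift [-0.0372 -0.0754 -0.2805] turn [-0.0015 -0.1394 -0.0012] rows~ 7.0
```

```bash
python3 -m handwheel '[[0,-0.035,0,0,0,0,-1],[0,-0.07,0,0,0,0,-1],[-0.037,-0.075,-0.2805,0,-0.139,0,-1],[-0.037,-0.075,-0.2805,0,-0.139,0,-1],[-0.037,-0.075,-0.2805,0,-0.139,0,-1],[-0.037,-0.075,-0.2805,0,-0.139,0,-1],[-0.037,-0.075,-0.2805,0,-0.139,0,-1],[-0.037,-0.075,-0.2805,0,-0.139,0,-1],[-0.037,-0.075,-0.2805,0,-0.139,0,-1],[-0.037,-0.075,-0.2805,0,-0.139,0,-1]]';python3 -m handwheel '[[0,0,0,0,0,0,-1],[0,0,0,0,0,0,-1],[0,0,0,0,0,0,-1]]';python3 to.py .627 -.1108 -.001 184.4
```

```text
time: 13.87
tool_pos: [0.6287, -0.0996, 0.0599]
ee_rot: [-0.092, 2.18, -2.171]
force: [0.2, 1.3, -0.3]
width: 0.0198
time: 14.12
tool_pos: [0.6285, -0.1004, 0.0599]
ee_rot: [-0.091, 2.18, -2.172]
force: [-0.5, -1.0, -0.3]
width: 0.0195
t 14.12 tcp [ 628.5 -100.4   59.9] yaw -175.04 Y [ 0.002  0.004 -1.   ] F [-0.5 -1.  -0.3] w 19.5
shift [0.0025 0.0608 0.0104] turn [ 0.0039  0.0098 -0.0027] rows~ 1.5
```

```bash
python3 -m handwheel '[[0.0025,0.01,0.0104,0.004,0.01,-0.003,-1],[0.0025,0.03,0.0104,0.004,0.01,-0.003,-1],[0.0025,0.05,0.0104,0.004,0.01,-0.003,-1],[0.0025,0.061,0.0104,0.004,0.01,-0.003,-1],[0.0025,0.061,0.0104,0.004,0.01,-0.003,-1],[0.0025,0.061,0.0104,0.004,0.01,-0.003,-1],[0.0025,0.061,0.0104,0.004,0.01,-0.003,-1]]';python3 to.py .627 -.1108 -.006 184.4
```

```text
time: 14.7
tool_pos: [0.6275, -0.1116, -0.0005]
ee_rot: [-0.082, 2.182, -2.183]
force: [0.6, -0.2, 0.2]
width: 0.0195
t 14.7 tcp [ 6.275e+02 -1.116e+02 -5.000e-01] yaw -175.66 Y [ 0.001 -0.    -1.   ] F [ 0.6 -0.2  0.2] w 19.5
shift [ 0.0004  0.0055 -0.0008] turn [-0.0005 -0.0011 -0.0005] rows~ 0.1
```

```bash
python3 -m handwheel '[[0.0005,0.002,-0.0008,0,0,0,-1],[0.0005,0.004,-0.0008,0,0,0,-1],[0.0005,0.0055,-0.0008,0,0,0,-1],[0.0005,0.0055,-0.0008,0,0,0,-1]]'; python3 -m handwheel '[[0,0.0008,0,0,0,0,-1],[0,0.0008,0,0,0,0,-1]]'
```

```text
time: 15.03
tool_pos: [0.627, -0.1108, -0.0059]
ee_rot: [-0.082, 2.182, -2.183]
force: [0.1, 0.9, 0.1]
width: 0.0199
time: 15.2
tool_pos: [0.6272, -0.1107, -0.0066]
ee_rot: [-0.082, 2.181, -2.183]
force: [0.9, -0.2, 1.5]
width: 0.0196
```

```bash
python3 -m handwheel '[[0,0.0008,0,0,0,0,-1],[0,0.0008,0,0,0,0,-1],[0,0,0,0,0,0,-0.4],[0,0,0,0,0,0,-0.4],[0,0,0,0,0,0,-0.4],[0,-0.02,0,0,0,0,-0.4],[0,-0.06,0,0,0,0,-0.4],[0,-0.10,0,0,0,0,-0.4],[0,-0.14,0,0,0,0,-0.4],[0,-0.14,0,0,0,0,-0.4]]'; python3 to.py .4825 .3135 .13 263; python3 -c "
from workcell import monitor;print(monitor.sense()['joints'].round(3))"
```

```text
time: 16.03
tool_pos: [0.6318, -0.1111, 0.1419]
ee_rot: [-0.068, 2.174, -2.179]
force: [1.5, 0.2, 0.6]
width: 0.0274
t 16.03 tcp [ 631.8 -111.1  141.9] yaw -175.66 Y [ 0.014 -0.002 -1.   ] F [1.5 0.2 0.6] w 27.4
shift [ 0.1168  0.0091 -0.4347] turn [-0.0115 -1.3728 -0.0092] rows~ 11.0
[ 0.129  0.51  -0.058  1.618  0.034  1.001 -1.434]
```

```bash
python3 -m handwheel '[[0.117,0.009,-0.435,-0.0115,-1.373,-0.009,-0.2],[0.117,0.009,-0.435,-0.0115,-1.373,-0.009,-0.2],[0.117,0.009,-0.435,-0.0115,-1.373,-0.009,-0.2],[0.117,0.009,-0.435,-0.0115,-1.373,-0.009,-0.2],[0.117,0.009,-0.435,-0.0115,-1.373,-0.009,-0.2],[0.117,0.009,-0.435,-0.0115,-1.373,-0.009,-0.2],[0.117,0.009,-0.435,-0.0115,-1.373,-0.009,-0.2],[0.117,0.009,-0.435,-0.0115,-1.373,-0.009,-0.2],[0.117,0.009,-0.435,-0.0115,-1.373,-0.009,-0.2],[0.117,0.009,-0.435,-0.0115,-1.373,-0.009,-0.2]]';python3 to.py .4825 .3135 .1 263
```

```text
time: 16.87
tool_pos: [0.4917, 0.2854, 0.1302]
ee_rot: [-1.086, 1.383, -1.383]
force: [1.0, 0.0, -0.1]
width: 0.0367
t 16.87 tcp [491.7 285.4 130.2] yaw -103.69 Y [ 0.001  0.    -1.   ] F [ 1.   0.  -0.1] w 36.7
shift [-0.0251  0.0302 -0.0156] turn [-0.0006 -0.1168 -0.0004] rows~ 1.0
```

```bash
python3 -m handwheel '[[-0.025,0.03,-0.0156,0,-0.117,0,-0.2],[-0.025,0.03,-0.0156,0,-0.117,0,-0.2],[-0.025,0.03,-0.0156,0,-0.117,0,-0.2],[-0.025,0.03,-0.0156,0,-0.117,0,-0.2],[-0.025,0.03,-0.0156,0,-0.117,0,-0.2]]';python3 to.py .4825 .3135 .04 263
python3 - <<'E'
from h import *
from workcell import cams
s=cams.grab_frame('scene'); crop(s,320,130,130,97,6,'s8.png',1.6)
t=cams.grab_frame('top'); crop(t,205,160,100,60,8,'t8.png',2); pickle.dump(t,open('t8.pkl','wb'));pickle.dump(s,open('s8.pkl','wb'))
E
```

```text
time: 17.28
tool_pos: [0.4836, 0.3121, 0.1005]
ee_rot: [-1.146, 1.299, -1.301]
force: [0.6, 0.5, 0.3]
width: 0.0364
t 17.28 tcp [483.6 312.1 100.5] yaw -97.16 Y [ 0.002 -0.    -1.   ] F [0.6 0.5 0.3] w 36.4
shift [-0.0012  0.0605 -0.0013] turn [-0.0015 -0.0028  0.    ] rows~ 1.5
```

View pics/s8.png

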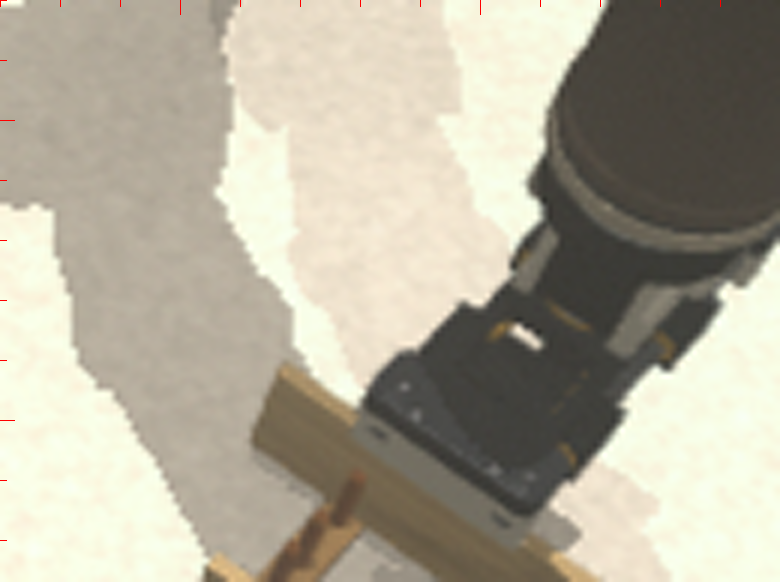

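View pics/t8.png

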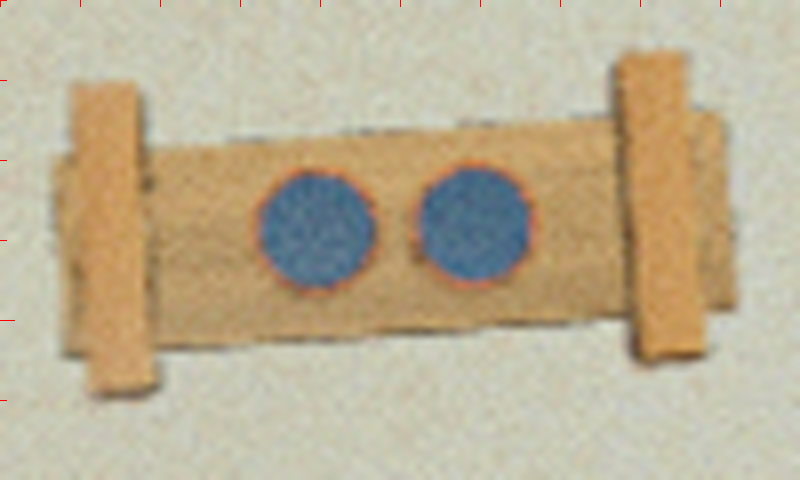

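Both sticks sit square, clear of the dishes, at crop x≈115 and x≈660. The gripper is astride the long board, so I'll take it.

```bash
python3 -m handwheel '[[-0.001,0.025,-0.001,0,-0.003,0,-0.2],[-0.001,0.045,-0.001,0,-0.003,0,-0.2],[-0.001,0.063,-0.001,0,-0.003,0,-0.2],[-0.001,0.063,-0.001,0,-0.003,0,-0.2],[-0.001,0.063,-0.001,0,-0.003,0,-1],[-0.001,0.063,-0.001,0,-0.003,0,-1],[-0.001,0.063,-0.001,0,-0.003,0,-1],[-0.001,0.063,-0.001,0,-0.003,0,-1],[-0.001,0.063,-0.001,0,-0.003,0,-1],[-0.001,0.063,-0.001,0,-0.003,0,-1]]';python3 -m handwheel '[[0,0,0,0,0,0,-1],[0,0,0,0,0,0,-1]]'; python3 to.py .4825 .3135 .15 263
```

```text
time: 18.22
tool_pos: [0.4836, 0.3137, 0.0387]
ee_rot: [-1.146, 1.297, -1.299]
force: [-0.5, -0.4, 5.3]
width: 0.0085
time: 18.38
tool_pos: [0.4837, 0.3136, 0.0389]
ee_rot: [-1.145, 1.297, -1.299]
force: [0.5, 0.8, -1.7]
width: 0.0087
t 18.38 tcp [483.7 313.6  38.9] yaw -97.0 Y [ 0.004  0.001 -1.   ] F [ 0.5  0.8 -1.7] w 8.7
shift [ 1.000e-04 -1.111e-01 -8.000e-04] turn [-0.0035 -0.     -0.0015] rows~ 2.7
```

```bash
python3 -m handwheel '[[0,-0.02,0,0,0,0,-1],[0,-0.045,0,0,0,0,-1],[0,-0.075,0,0,0,0,-1],[0,-0.105,0,0,0,0,-1],[0,-0.105,0,0,0,0,-1],[0,-0.105,0,0,0,0,-1]]'; python3 to.py .503 -.03 .13 274.4
python3 - <<'E'
from h import *
from workcell import cams
s=cams.grab_frame('scene'); crop(s,320,110,130,97,6,'s9.png',1.6)
E
```

```text
time: 18.88
tool_pos: [0.484, 0.3143, 0.1454]
ee_rot: [-1.142, 1.295, -1.299]
force: [0.2, -0.6, -1.8]
width: 0.0084
t 18.88 tcp [484.  314.3 145.4] yaw -97.0 Y [ 0.006  0.003 -1.   ] F [ 0.2 -0.6 -1.8] w 8.4
shift [0.3394 0.0145 0.0607] turn [-0.0063 -0.199  -0.003 ] rows~ 8.3
```

View pics/s9.png

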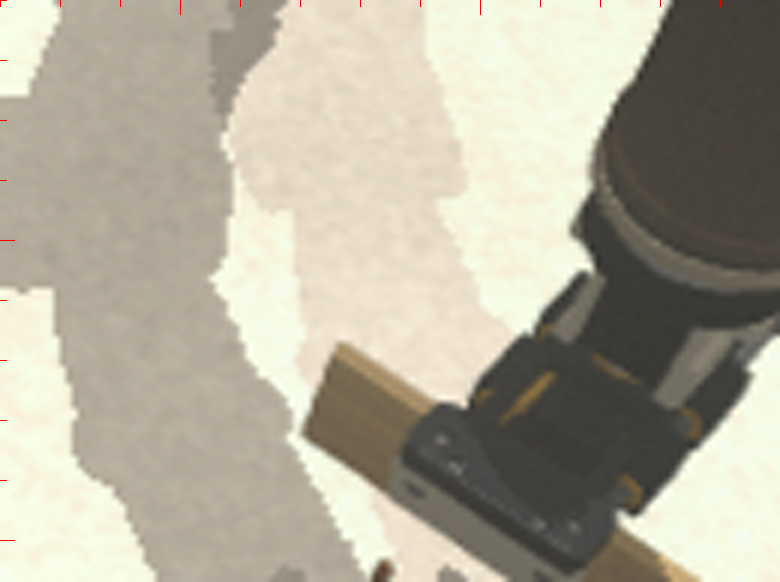

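The board is lifted clear of the dowels, so I'll carry it to the free bench.

```bash
python3 -m handwheel '[[0.04,0.0,0.007,0,-0.02,0,-1],[0.08,0.0,0.014,0,-0.04,0,-1],[0.34,0.0145,0.061,-0.006,-0.2,-0.003,-1],[0.34,0.0145,0.061,-0.006,-0.2,-0.003,-1],[0.34,0.0145,0.061,-0.006,-0.2,-0.003,-1],[0.34,0.0145,0.061,-0.006,-0.2,-0.003,-1],[0.34,0.0145,0.061,-0.006,-0.2,-0.003,-1],[0.34,0.0145,0.061,-0.006,-0.2,-0.003,-1],[0.34,0.0145,0.061,-0.006,-0.2,-0.003,-1],[0.34,0.0145,0.061,-0.006,-0.2,-0.003,-1]]';python3 -m handwheel '[[0,0,0,0,0,0,-1],[0,0,0,0,0,0,-1]]';  python3 to.py .503 -.03 .08 274.4 40
```

```text
time: 19.77
tool_pos: [0.5007, -0.0375, 0.1269]
ee_rot: [-1.249, 1.16, -1.157]
force: [-0.6, -0.3, -1.2]
width: 0.0086
time: 19.93
tool_pos: [0.4995, -0.0376, 0.1255]
ee_rot: [-1.251, 1.163, -1.156]
force: [0.5, -0.2, -1.5]
width: 0.0085
t 19.93 tcp [499.5 -37.6 125.5] yaw -86.02 Y [-0.009 -0.004 -1.   ] F [ 0.5 -0.2 -1.5] w 8.5
shift [-0.0075  0.0455  0.0044] turn [ 0.7074 -0.0059  0.0056] rows~ 5.7
```

```bash
python3 -m handwheel '[[-0.0075,0,0.0044,0.12,0,0,-1],[-0.0075,0.01,0.0044,0.24,0,0,-1],[-0.0075,0.02,0.0044,0.36,-0.006,0.006,-1],[-0.0075,0.03,0.0044,0.48,-0.006,0.006,-1],[-0.0075,0.045,0.0044,0.60,-0.006,0.006,-1],[-0.0075,0.045,0.0044,0.707,-0.006,0.006,-1],[-0.0075,0.045,0.0044,0.707,-0.006,0.006,-1],[-0.0075,0.045,0.0044,0.707,-0.006,0.006,-1],[-0.0075,0.045,0.0044,0.707,-0.006,0.006,-1]]'; python3 to.py .503 -.03 .03 274.4 40; python3 - <<'E'
from h import *
from workcell import cams
s=cams.grab_frame('scene'); crop(s,200,80,130,97,6,'s10.png',1.6)
E
```

```text
time: 20.68
tool_pos: [0.4965, -0.0572, 0.0814]
ee_rot: [-0.95, 0.798, -1.4]
force: [0.7, -1.3, -0.7]
width: 0.0087
t 20.68 tcp [496.5 -57.2  81.4] yaw -87.79 Y [ 0.434 -0.06  -0.899] F [ 0.7 -1.3 -0.7] w 8.7
shift [-0.0311  0.0474 -0.0143] turn [0.2531 0.0137 0.0921] rows~ 2.2
```

View pics/s10.png

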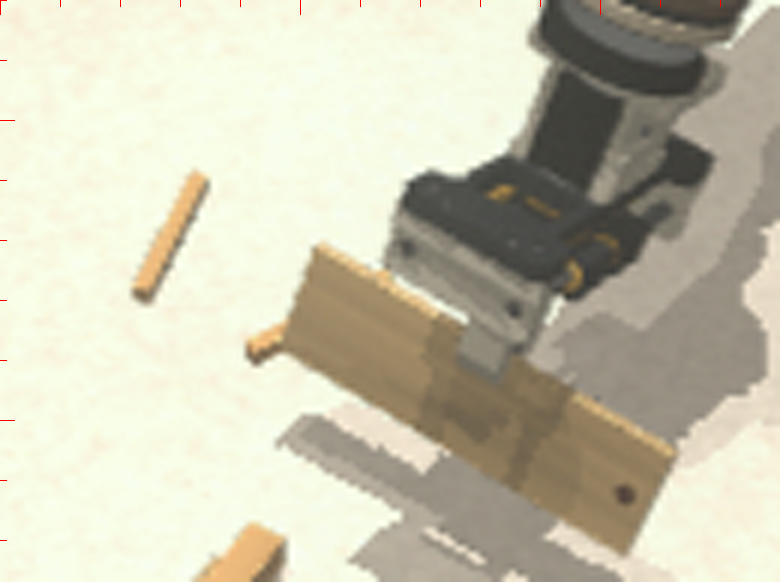

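```bash
python3 -m handwheel '[[0,0,0,0,0,0,-1],[0,0,0,0,0,0,-1]]'; python3 to.py .503 -.03 .05 274.4 40;python3 -c "
from workcell import monitor;print(monitor.sense()['joints'].round(3))"
```

```text
time: 20.9
tool_pos: [0.4953, -0.0553, 0.0804]
ee_rot: [-0.95, 0.798, -1.397]
force: [0.2, 0.7, -0.7]
width: 0.0089
t 20.9 tcp [495.3 -55.3  80.4] yaw -87.64 Y [ 0.434 -0.058 -0.899] F [ 0.2  0.7 -0.7] w 8.9
shift [-0.0275  0.0292 -0.0043] turn [0.2533 0.0155 0.0901] rows~ 2.2
[ 0.378  0.281 -0.512  2.407  1.414  0.234 -1.383]
```

The tilt stopped at 26° near the wrist's joint limit. I'll use 22°, open the jaws and let the lower finger ease the board down.

```bash
python3 to.py .51 -.03 .06 274.4 22
```

```text
t 20.9 tcp [495.3 -55.3  80.4] yaw -87.64 Y [ 0.434 -0.058 -0.899] F [ 0.2  0.7 -0.7] w 8.9
shift [-0.0263  0.0232  0.0063] turn [-0.0606  0.0012  0.0912] rows~ 0.9
```

```bash
python3 -m handwheel '[[-0.01,0.01,0.003,-0.06,0,0.045,-1],[-0.026,0.023,0.006,-0.06,0,0.091,-1],[-0.026,0.023,0.006,-0.06,0,0.091,-1],[-0.026,0.023,0.006,-0.06,0,0.091,-1],[-0.026,0.023,0.006,-0.06,0,0.091,-1],[-0.026,0.023,0.006,-0.06,0,0.091,-1]]'; python3 to.py .51 -.03 .028 274.4 22; python3 -c "
from workcell import monitor;print(monitor.sense()['joints'].round(3))"
```

```text
time: 21.4
tool_pos: [0.509, -0.0305, 0.0601]
ee_rot: [-0.949, 0.876, -1.301]
force: [-0.1, -0.6, -1.5]
width: 0.0084
t 21.4 tcp [509.  -30.5  60.1] yaw -85.54 Y [ 0.374  0.028 -0.927] F [-0.1 -0.6 -1.5] w 8.4
shift [-0.0004  0.0302 -0.011 ] turn [-0.0001  0.0016  0.0011] rows~ 0.8
[ 0.46   0.368 -0.596  2.329  1.067  0.228 -1.003]
```

```bash
python3 -m handwheel '[[0,0.01,-0.0037,0,0,0,-1],[0,0.02,-0.0073,0,0,0,-1],[0,0.028,-0.0102,0,0,0,-1],[0,0.03,-0.011,0,0,0,-1],[0,0.03,-0.011,0,0,0,-1],[0,0.03,-0.011,0,0,0,-1]]'; python3 to.py .51 -.03 .026 274.4 22
```

```text
time: 21.9
tool_pos: [0.5097, -0.0303, 0.0285]
ee_rot: [-0.95, 0.875, -1.301]
force: [-0.0, 0.3, -1.2]
width: 0.0088
t 21.9 tcp [509.7 -30.3  28.5] yaw -85.49 Y [ 0.374  0.027 -0.927] F [-0.   0.3 -1.2] w 8.8
shift [-0.0002  0.0024 -0.0006] turn [-0.0003  0.0026  0.0014] rows~ 0.1
```

```bash
python3 -m handwheel '[[0,0.0015,-0.0005,0,0,0,-1],[0,0.0015,-0.0005,0,0,0,-1],[0,0.003,-0.001,0,0,0,-1],[0,0.003,-0.001,0,0,0,-1]]'; python3 to.py .51 -.03 .026 274.4 22
python3 - <<'E'
from h import *
from workcell import cams
s=cams.grab_frame('scene'); crop(s,200,100,130,97,6,'s11.png',1.6)
E
```

```text
time: 22.23
tool_pos: [0.5102, -0.0304, 0.0264]
ee_rot: [-0.949, 0.873, -1.302]
force: [-7.8, -0.8, 13.4]
width: 0.0088
t 22.23 tcp [510.2 -30.4  26.4] yaw -85.5 Y [ 0.376  0.027 -0.926] F [-7.8 -0.8 13.4] w 8.8
shift [-0.0004  0.0003 -0.0003] turn [-0.0021  0.0027  0.002 ] rows~ 0.0
```

View pics/s11.png

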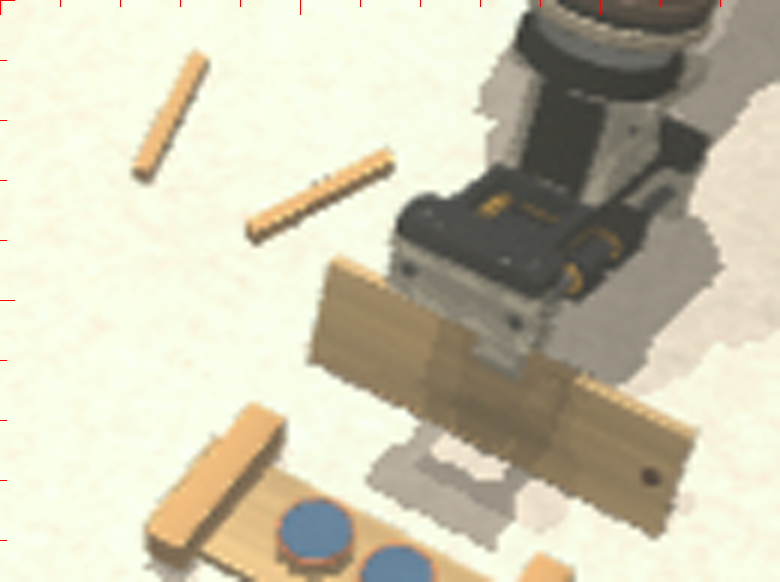

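```bash
python3 -m handwheel '[[0,-0.001,0,0,0,0,-0.5],[0,-0.001,0,0,0,0,-0.2],[0,-0.001,0,0,0,0,0.1],[0,-0.001,0,0,0,0,0.3],[0,-0.001,0,0,0,0,0.3],[0,-0.001,0,0,0,0,0.3],[0,-0.001,0,0,0,0,0.3],[0,-0.001,0,0,0,0,0.3],[0,-0.001,0,0,0,0,0.3]]'; python3 to.py .51 -.03 -.005 274.4 22
python3 - <<'E'
from h import *
from workcell import cams
s=cams.grab_frame('scene'); crop(s,200,100,130,97,6,'s12.png',1.6)
E
```

```text
time: 23.03
tool_pos: [0.5096, -0.0304, 0.0273]
ee_rot: [-0.949, 0.874, -1.302]
force: [-0.2, 0.3, -0.1]
width: 0.0588
t 23.03 tcp [509.6 -30.4  27.3] yaw -85.5 Y [ 0.375  0.027 -0.927] F [-0.2  0.3 -0.1] w 58.8
shift [-0.0004  0.03   -0.0117] turn [-0.0017  0.0027  0.0019] rows~ 0.8
```

View pics/s12.png

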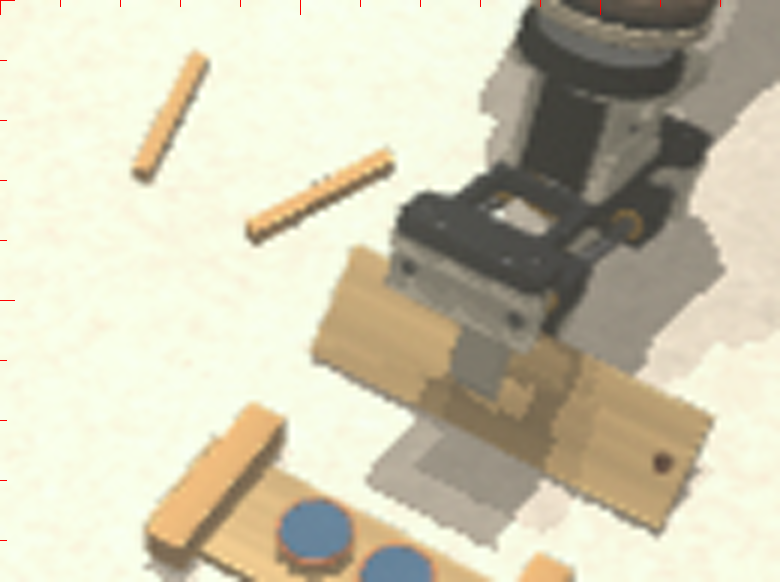

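The board is now leaning on the lower finger, about 40° up. I'll lower straight down, then draw the finger out toward the robot.

```bash
python3 to.py .51 -.03 .004 274.4 22;  python3 -m handwheel '[[0,0.004,-0.0016,0,0,0,0.3],[0,0.008,-0.0033,0,0,0,0.3],[0,0.012,-0.005,0,0,0,0.3],[0,0.016,-0.0065,0,0,0,0.3],[0,0.0215,-0.0085,0,0,0,0.3],[0,0.0215,-0.0085,0,0,0,0.3],[0,0.0215,-0.0085,0,0,0,0.3]]'; python3 to.py .465 -.03 .005 274.4 22
python3 - <<'E'
from h import *
from workcell import cams
s=cams.grab_frame('scene'); crop(s,200,100,130,97,6,'s13.png',1.6)
E
```

```text
t 23.08 tcp [509.6 -30.4  27.3] yaw -85.49 Y [ 0.375  0.027 -0.927] F [-0.2  1.2  0.6] w 59.4
shift [-0.0004  0.0217 -0.0084] turn [-0.0018  0.0028  0.0019] rows~ 0.6
time: 23.67
tool_pos: [0.5095, -0.0304, 0.0038]
ee_rot: [-0.949, 0.875, -1.302]
force: [-0.3, 0.5, 0.2]
width: 0.0594
t 23.67 tcp [509.5 -30.4   3.8] yaw -85.51 Y [ 0.374  0.027 -0.927] F [-0.3  0.5  0.2] w 59.4
shift [-0.0039 -0.0177 -0.0407] turn [-0.0009  0.0023  0.0014] rows~ 1.1
```

View pics/s13.png

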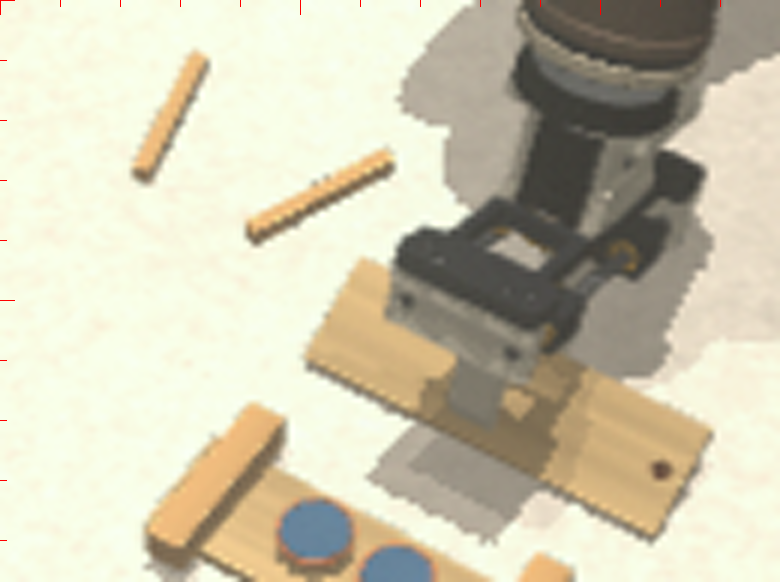

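```bash
python3 -m handwheel '[[-0.001,-0.004,-0.01,0,0,0,0.3],[-0.002,-0.008,-0.02,0,0,0,0.3],[-0.003,-0.012,-0.03,0,0,0,0.3],[-0.004,-0.0177,-0.041,0,0,0,0.3],[-0.004,-0.0177,-0.041,0,0,0,0.3],[-0.004,-0.0177,-0.041,0,0,0,0.3]]'; python3 to.py .43 -.03 .06 274.4 22
python3 - <<'E'
from h import *
from workcell import cams
s=cams.grab_frame('scene'); crop(s,200,100,130,97,6,'s14.png',1.6)
E
```

```text
time: 24.22
tool_pos: [0.465, -0.0301, 0.0054]
ee_rot: [-0.949, 0.874, -1.302]
force: [1.0, -0.5, 0.1]
width: 0.0597
t 24.22 tcp [465.  -30.1   5.4] yaw -85.5 Y [ 0.375  0.027 -0.927] F [ 1.  -0.5  0.1] w 59.7
shift [-0.0027 -0.0637 -0.0118] turn [-0.0016  0.0027  0.0021] rows~ 1.6
```

View pics/s14.png

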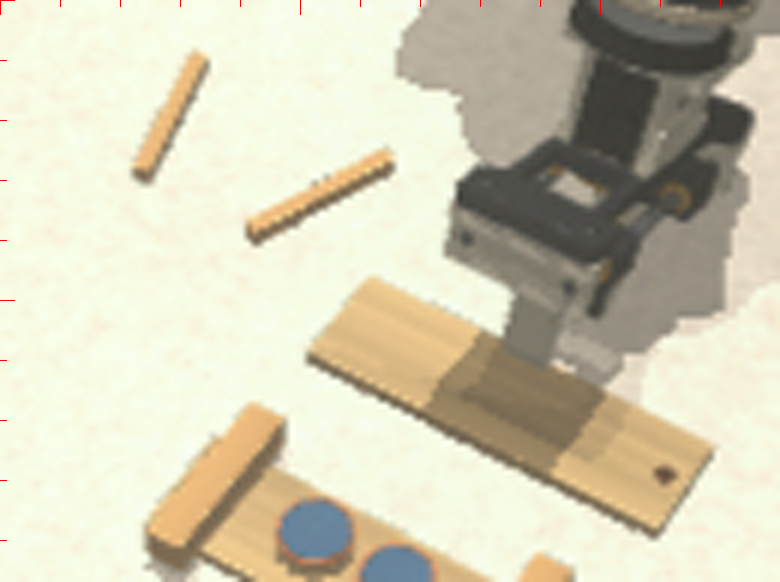

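The long board lies flat on the bench. I'll retract, level the tool, and move aside to measure.

```bash
python3 -m handwheel '[[0,-0.04,0,0,0,0,0.8],[0,-0.08,0,-0.1,0,0,1],[0,-0.12,0,-0.2,0,0,1],[0.04,-0.12,0,-0.3,0,0,1],[0.08,-0.12,0,-0.384,0,0,1],[0.12,-0.12,0,-0.384,0,0,1],[0.16,-0.12,0,-0.384,0,0,1],[0.19,-0.12,0,-0.384,0,0,1],[0.19,-0.12,0,-0.384,0,0,1],[0.19,-0.12,0,-0.384,0,0,1]]'
python3 - <<'E'
from h import *
from workcell import cams
s=cams.grab_frame('scene'); crop(s,200,130,110,100,7,'s15.png',1.6); pickle.dump(s,open('s15.pkl','wb'))
t=cams.grab_frame('top'); crop(t,195,160,110,90,7,'t15.png',2); pickle.dump(t,open('t15.pkl','wb'))
E
```

```text
time: 25.1
tool_pos: [0.4433, -0.1932, 0.1013]
ee_rot: [-1.238, 1.115, -1.189]
force: [1.1, -1.3, -1.2]
width: 0.0914
```

View pics/s15.png

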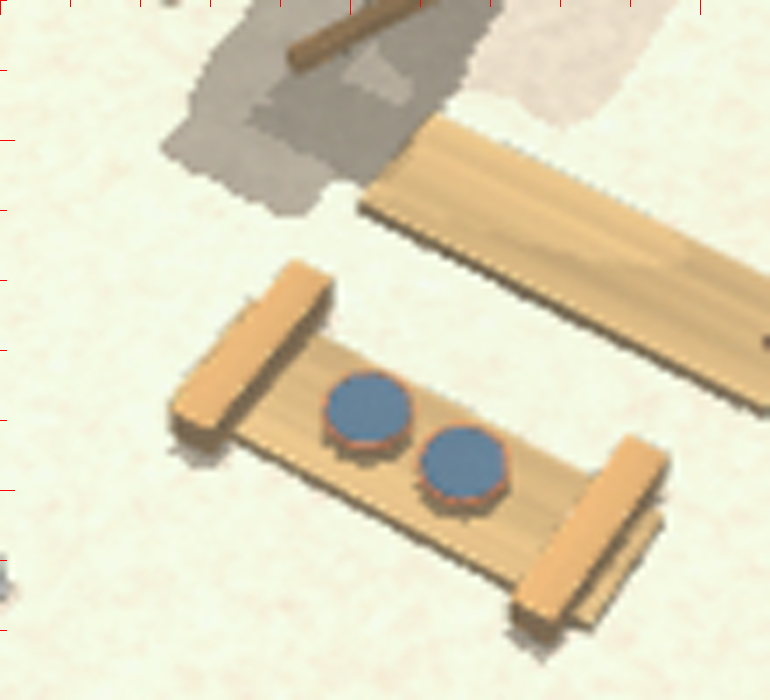

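View pics/t15.png

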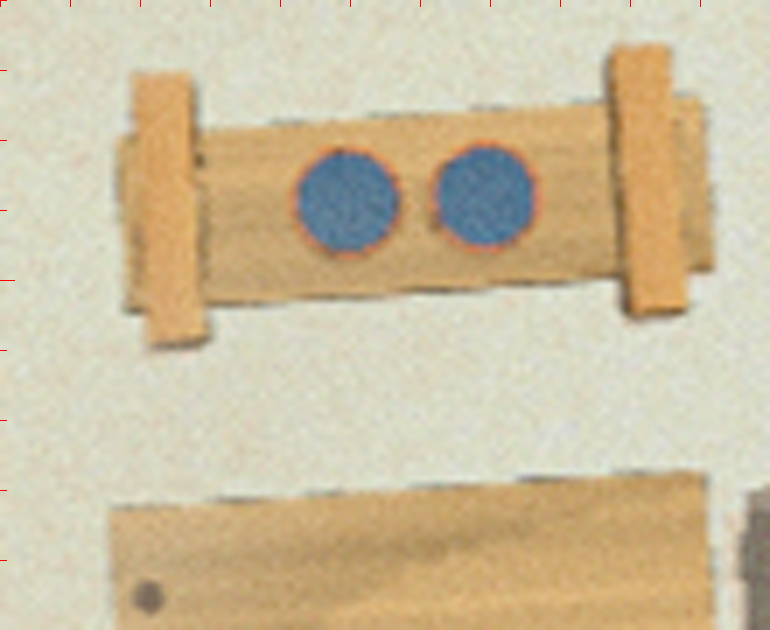

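```bash
python3 - <<'E'
from h import *
s=pickle.load(open('s15.pkl','rb')); crop(s,245,140,85,55,9,'s15b.png',1.6)
t=pickle.load(open('t15.pkl','rb')); crop(t,205,220,100,50,8,'t15b.png',2)
E
```

```text
(no output)
```

View pics/s15b.png

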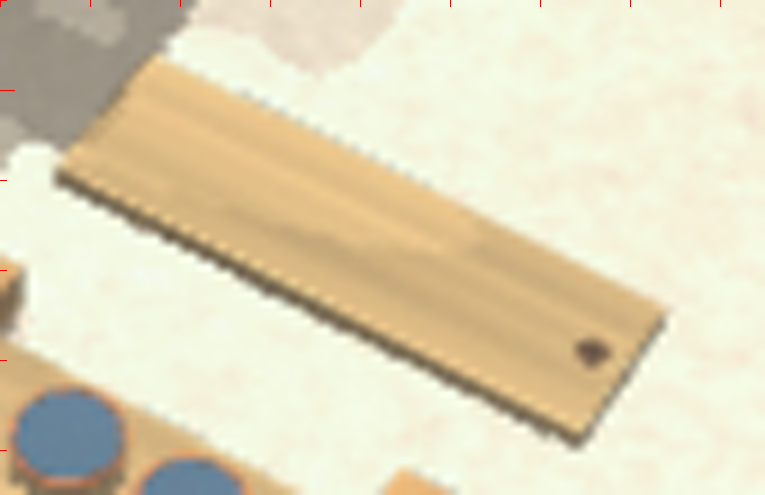

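View pics/t15b.png

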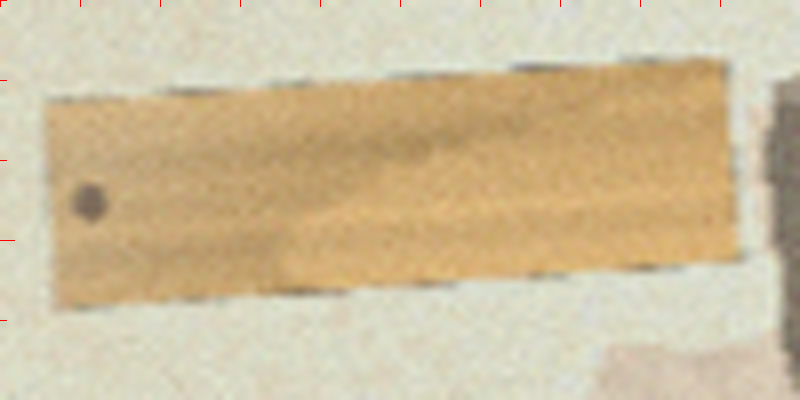

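```bash
cat >> m1.py <<'E'
print('---')
rep('lb t',P(t,[(45,102),(727,62),(738,260),(55,307)],205,220,8,.009))
rep('lb s',P(s,[(667,312),(160,55),(60,170),(580,437)],245,140,9,.009))
E
python3 m1.py | sed -n '1,2p;/---/,$p'; python3 to.py .49 -.03 .08 274
```

```text
load t c [619.8 -32.2] L 197.7 94.6 W 59.9 4.2
load s c [621.9 -29.7] L 198.6 94.2 W 59.3 -173.9
---
lb t c [493.3 -32.5] L 199.4 94.1 W 58.5 3.5
lb s c [494.1 -29.1] L 196.8 93.9 W 59.0 -176.7
t 25.2 tcp [ 445.7 -203.   102.4] yaw -86.46 Y [ 0.038 -0.031 -0.999] F [-0.6 -0.1  0.1] w 91.6
shift [-0.1706  0.0188  0.0542] turn [-0.0362 -0.0075  0.0331] rows~ 4.3
```

```bash
python3 to.py .4937 -.0308 .05 273.8;python3 -m handwheel '[[-0.173,0.02,0.058,-0.036,-0.005,0.033,1],[-0.173,0.02,0.058,-0.036,-0.005,0.033,1],[-0.173,0.02,0.058,-0.036,-0.005,0.033,1],[-0.173,0.02,0.058,-0.036,-0.005,0.033,1],[-0.173,0.02,0.058,-0.036,-0.005,0.033,1],[-0.173,0.02,0.058,-0.036,-0.005,0.033,1],[-0.173,0.02,0.058,-0.036,-0.005,0.033,1]]'; python3 to.py .4937 -.0308 .03 273.8
```

```text
t 25.2 tcp [ 445.7 -203.   102.4] yaw -86.46 Y [ 0.038 -0.031 -0.999] F [-0.6 -0.1  0.1] w 91.6
shift [-0.1706  0.0489  0.0568] turn [-0.0363 -0.004   0.0331] rows~ 4.5
time: 25.78
tool_pos: [0.4944, -0.0267, 0.0788]
ee_rot: [-1.241, 1.157, -1.158]
force: [-0.7, -1.1, 0.1]
width: 0.0918
t 25.78 tcp [494.4 -26.7  78.8] yaw -86.03 Y [ 0.001  0.    -1.   ] F [-0.7 -1.1  0.1] w 91.8
shift [ 0.004   0.0488 -0.001 ] turn [-0.0009  0.003   0.    ] rows~ 1.2
```

```bash
python3 -m handwheel '[[0.004,0.02,-0.001,0,0.003,0,1],[0.004,0.04,-0.001,0,0.003,0,1],[0.004,0.06,-0.001,0,0.003,0,1],[0.004,0.06,-0.001,0,0.003,0,1],[0.004,0.06,-0.001,0,0.003,0,1],[0.004,0.06,-0.001,0,0.003,0,1]]'; python3 to.py .4937 -.0308 -.017 273.8
```

```text
time: 26.28
tool_pos: [0.4942, -0.0317, 0.0197]
ee_rot: [-1.238, 1.16, -1.162]
force: [0.4, 0.8, -0.3]
width: 0.0917
t 26.28 tcp [494.2 -31.7  19.7] yaw -86.28 Y [ 0.002 -0.    -1.   ] F [ 0.4  0.8 -0.3] w 91.7
shift [-0.0009  0.0367 -0.0005] turn [-0.0017 -0.0014  0.0004] rows~ 0.9
```

```bash
python3 -m handwheel '[[-0.001,0.015,-0.0005,-0.0017,-0.0014,0,1],[-0.001,0.028,-0.0005,-0.0017,-0.0014,0,1],[-0.001,0.0365,-0.0005,-0.0017,-0.0014,0,1],[-0.001,0.0365,-0.0005,-0.0017,-0.0014,0,1],[-0.001,0.0365,-0.0005,-0.0017,-0.0014,0,0],[-0.001,0.0365,-0.0005,-0.0017,-0.0014,0,0],[-0.001,0.0365,-0.0005,-0.0017,-0.0014,0,0],[-0.001,0.0365,-0.0005,-0.0017,-0.0014,0,-1],[-0.001,0.0365,-0.0005,-0.0017,-0.0014,0,-1],[-0.001,0.0365,-0.0005,-0.0017,-0.0014,0,-1]]'; python3 -m handwheel '[[0,0,0,0,0,0,-1],[0,0,0,0,0,0,-1],[0,0,0,0,0,0,-1]]'; python3 to.py .4937 -.0308 -.0 273.8
```

```text
time: 27.12
tool_pos: [0.4939, -0.0307, -0.0165]
ee_rot: [-1.24, 1.16, -1.161]
force: [-1.5, -0.5, 3.4]
width: 0.0592
time: 27.37
tool_pos: [0.4939, -0.0308, -0.0165]
ee_rot: [-1.24, 1.16, -1.161]
force: [0.9, 0.9, 1.6]
width: 0.0592
t 27.37 tcp [493.9 -30.8 -16.5] yaw -86.2 Y [ 0.    -0.001 -1.   ] F [0.9 0.9 1.6] w 59.2
shift [ 0.     -0.0165 -0.0002] turn [-0.0004  0.      0.0006] rows~ 0.4
```

```bash
python3 -m handwheel '[[0,-0.02,0,0,0,0,-1],[0,-0.05,0,0,0,0,-1],[0,-0.08,0,0,0,0,-1],[0,-0.09,0,0,0,0,-1],[0,-0.09,0,0,0,0,-1],[0,-0.09,0,0,0,0,-1]]'; python3 to.py .621 -.031 .07 274.4
```

```text
time: 27.87
tool_pos: [0.4938, -0.0311, 0.0732]
ee_rot: [-1.24, 1.16, -1.162]
force: [0.2, -0.5, -2.5]
width: 0.0594
t 27.87 tcp [493.8 -31.1  73.2] yaw -86.24 Y [ 0.001 -0.001 -1.   ] F [ 0.2 -0.5 -2.5] w 59.4
shift [0.0082 0.0033 0.1269] turn [-0.0008 -0.0111  0.0012] rows~ 3.1
```

```bash
python3 -m handwheel '[[0.002,0,0.03,0,-0.011,0,-1],[0.004,0.003,0.06,0,-0.011,0,-1],[0.006,0.003,0.09,0,-0.011,0,-1],[0.008,0.003,0.115,0,-0.011,0,-1],[0.008,0.003,0.127,0,-0.011,0,-1],[0.008,0.003,0.127,0,-0.011,0,-1],[0.008,0.003,0.127,0,-0.011,0,-1],[0.008,0.003,0.127,0,-0.011,0,-1]]'; python3 to.py .621 -.031 .025 274.4
python3 - <<'E'
from h import *
from workcell import cams
s=cams.grab_frame('scene'); crop(s,190,120,130,97,6,'s16.png',1.6); pickle.dump(s,open('s16.pkl','wb'))
E
```

```text
time: 28.53
tool_pos: [0.6192, -0.0307, 0.0687]
ee_rot: [-1.247, 1.153, -1.152]
force: [-0.7, -0.7, -1.0]
width: 0.0594
t 28.53 tcp [619.2 -30.7  68.7] yaw -85.57 Y [-0.002 -0.001 -1.   ] F [-0.7 -0.7 -1. ] w 59.4
shift [0.0003 0.0437 0.0018] turn [0.0022 0.0006 0.0013] rows~ 1.0
```

View pics/s16.png

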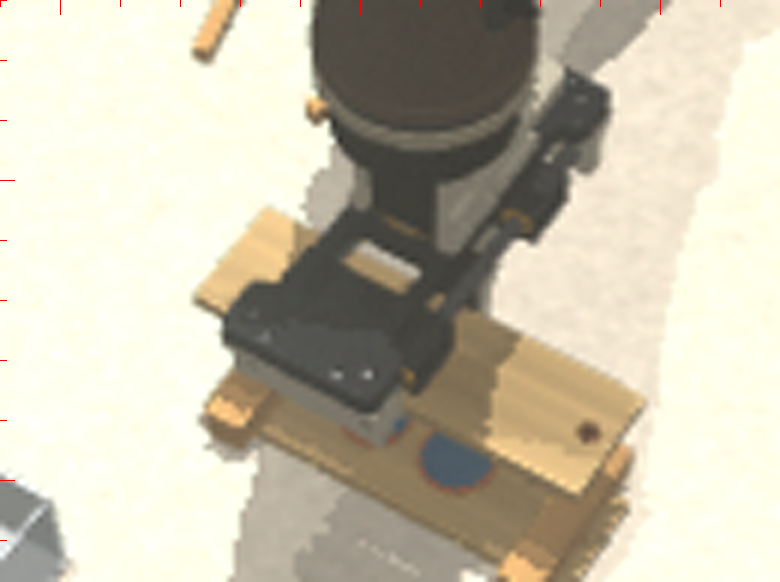

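```bash
cat > m2.py <<'E'
exec(open('m1.py').read().split("rep('load t'")[0])
rep('held s',P(s,[(645,403),(268,206),(193,297),(580,495)],190,120,6,.0942))
E
python3 m2.py
```

```text
held s c [620.5 -29.9] L 199.6 94.7 W 58.5 -175.2
```

```bash
python3 -m handwheel '[[0,0.01,0.0018,0.002,0,0.001,-1],[0,0.025,0.0018,0.002,0,0.001,-1],[0,0.04,0.0018,0.002,0,0.001,-1],[0,0.05,0.0018,0.002,0,0.001,-1],[0,0.05,0.0018,0.002,0,0.001,-1],[0,0.05,0.0018,0.002,0,0.001,-1],[0,0.05,0.0018,0.002,0,0.001,-1]]'; python3 to.py .621 -.031 .0125 274.4
python3 - <<'E'
from h import *
from workcell import cams
s=cams.grab_frame('scene'); crop(s,190,130,130,97,6,'s17.png',1.6); pickle.dump(s,open('s17.pkl','wb'))
E
```

```text
time: 29.17
tool_pos: [0.6213, -0.0306, 0.0197]
ee_rot: [-1.244, 1.151, -1.153]
force: [-0.3, 1.2, -0.8]
width: 0.059
t 29.17 tcp [621.3 -30.6  19.7] yaw -85.57 Y [ 0.001 -0.    -1.   ] F [-0.3  1.2 -0.8] w 59.0
shift [ 0.0003  0.0072 -0.0004] turn [-0.0011  0.0006  0.0003] rows~ 0.2
```

View pics/s17.png

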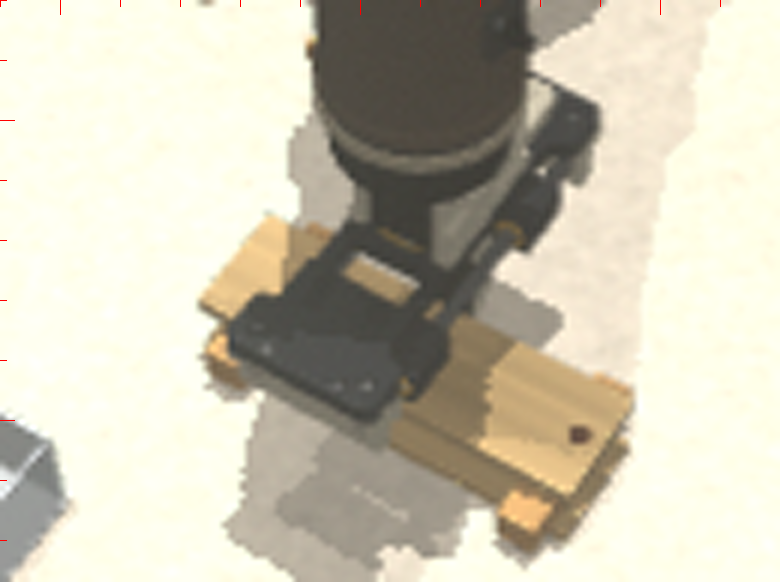

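Everything lines up. I'll lower the last few millimetres until contact.

```bash
python3 -m handwheel '[[0,0.002,-0.0003,-0.001,0,0,-1],[0,0.004,-0.0003,-0.001,0,0,-1],[0,0.006,-0.0003,-0.001,0,0,-1],[0,0.006,-0.0003,-0.001,0,0,-1]]'; python3 -m handwheel '[[0,0.0008,0,0,0,0,-1],[0,0.0008,0,0,0,0,-1]]';python3 to.py .621 -.031 .0125 274.4
```

```text
time: 29.55
tool_pos: [0.6211, -0.0307, 0.0137]
ee_rot: [-1.245, 1.152, -1.153]
force: [-0.5, -1.1, -1.6]
width: 0.0594
time: 29.72
tool_pos: [0.621, -0.0308, 0.0127]
ee_rot: [-1.245, 1.152, -1.153]
force: [-0.6, -0.1, -0.3]
width: 0.0592
t 29.72 tcp [621.  -30.8  12.7] yaw -85.57 Y [ 0.    -0.001 -1.   ] F [-0.6 -0.1 -0.3] w 59.2
shift [ 0.0002  0.0002 -0.    ] turn [-0.      0.0005  0.0006] rows~ 0.0
```

```bash
python3 -m handwheel '[[0,0.0007,0,0,0,0,-1],[0,0.0007,0,0,0,0,-1],[0,0.0007,0,0,0,0,-1]]'
```

```text
time: 29.97
tool_pos: [0.6211, -0.0307, 0.0125]
ee_rot: [-1.245, 1.151, -1.153]
force: [-2.7, -0.2, 5.5]
width: 0.0591
```

Contact at 5.5 N, so I'll release and lift straight up.

```bash
python3 -m handwheel '[[0,0,0,0,0,0,0.35],[0,0,0,0,0,0,0.4],[0,0,0,0,0,0,0.6],[0,0,0,0,0,0,0.7],[0,0,0,0,0,0,0.7],[0,-0.015,0,0,0,0,0.7],[0,-0.04,0,0,0,0,0.7],[0,-0.08,0,0,0,0,0.7],[0,-0.12,0,0,0,0,0.7],[0,-0.16,0,0,0,0,0.7]]'
python3 -m handwheel '[[0.04,0,0,0,0,0,0.7],[0.08,0,-0.02,0,0,0,0.7],[0.12,0,-0.05,0,0,0,0.7],[0.16,0,-0.08,0,0,0,0.7],[0.2,0,-0.1,0,0,0,0.7],[0.24,0,-0.1,0,0,0,0.7],[0.28,0,-0.1,0,0,0,0.7],[0.28,0,-0.1,0,0,0,0.7],[0.28,0,-0.1,0,0,0,0.7]]'
python3 - <<'E'
from h import *
from workcell import cams
s=cams.grab_frame('scene'); crop(s,215,145,90,70,8,'s18.png',1.6); pickle.dump(s,open('s18.pkl','wb'))
t=cams.grab_frame('top'); crop(t,205,160,100,60,8,'t18.png',2); pickle.dump(t,open('t18.pkl','wb'))
cv2.imwrite('pics/s18f.png',cv2.resize(s['img'][:,:,::-1],(800,600)));cv2.imwrite('pics/t18f.png',cv2.resize(t['img'][:,:,::-1],(800,600)))
E
```

```text
time: 30.8
tool_pos: [0.6205, -0.0305, 0.174]
ee_rot: [-1.245, 1.152, -1.152]
force: [0.7, -1.5, 0.1]
width: 0.0783
time: 31.55
tool_pos: [0.5408, -0.3242, 0.1732]
ee_rot: [-1.244, 1.158, -1.159]
force: [-0.7, -0.5, 0.4]
width: 0.0779
```

View pics/s18.png

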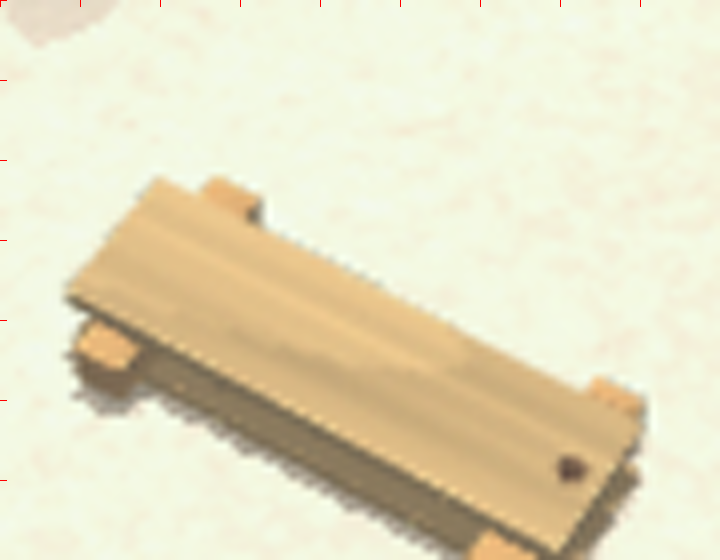

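View pics/t18.png

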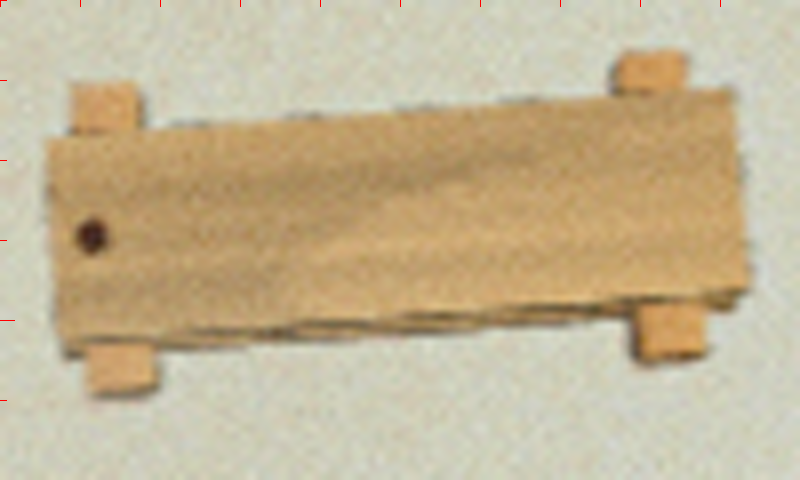

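View pics/s18f.png

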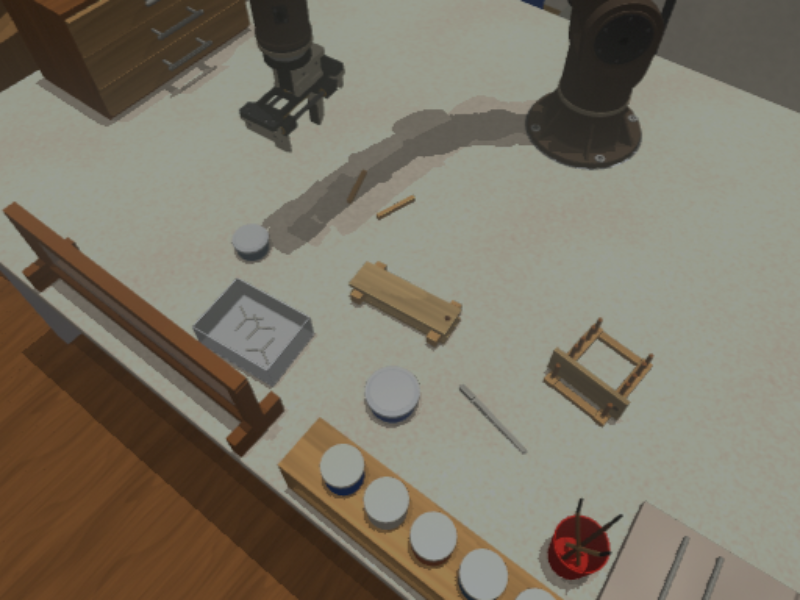

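View pics/t18f.png

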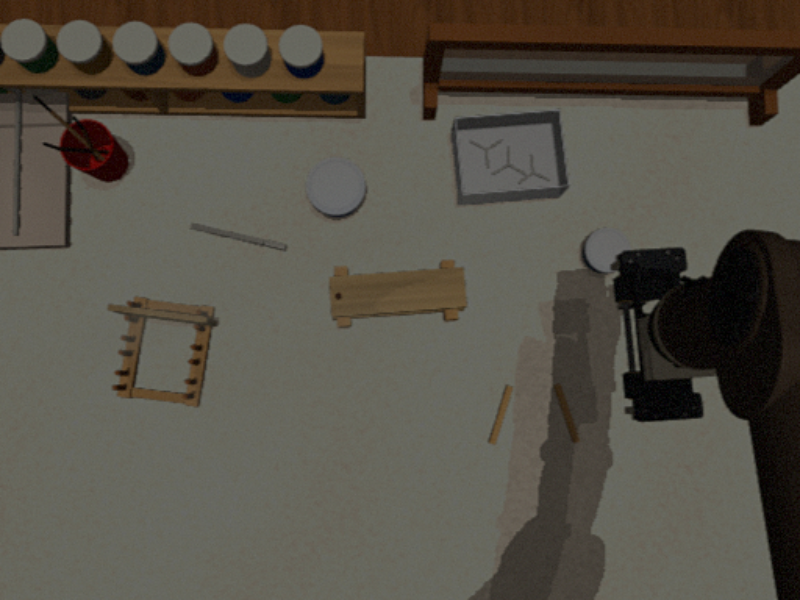

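```bash
cat > m3.py <<'E'
exec(open('m1.py').read().split("rep('load t'")[0])
rep('load t',P(t,[(55,115),(720,70),(735,270),(66,316)],205,165,8,.009))
rep('up t',P(t,[(47,138),(735,90),(748,290),(60,341)],205,160,8,.038))
rep('load s',P(s,[(638,315),(165,60),(78,180),(553,438)],215,165,8,.009))
rep('up s',P(s,[(643,425),(158,176),(65,293),(560,553)],215,145,8,.038))
f=pickle.load(open('s18.pkl','rb')); crop(f,285,185,30,35,18,'z.png',1.6)
f=pickle.load(open('t18.pkl','rb'));crop(f,205,170,100,40,8,'z2.png',3)
E
python3 m3.py
```

```text
load t c [619.8 -32.2] L 197.7 94.6 W 59.9 4.2
up t c [621.1 -32.8] L 198.6 94.8 W 58.6 4.2
load s c [621.9 -29.7] L 198.6 94.2 W 59.3 -173.9
up s c [621.9 -30.7] L 199.4 95.1 W 59.2 -174.2
```

View pics/z.png

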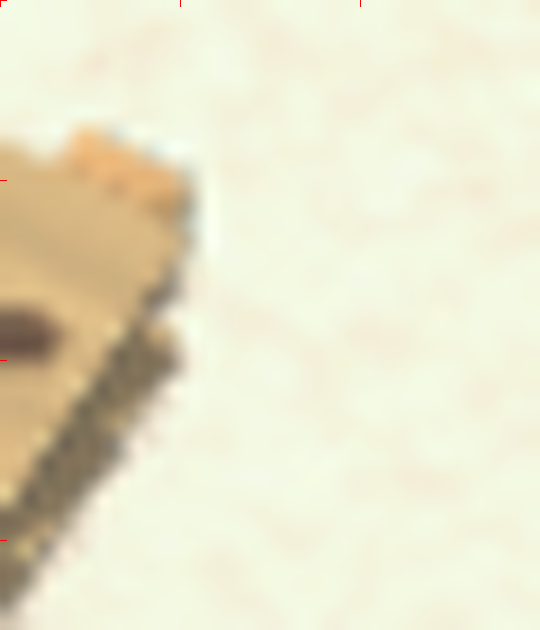

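```bash
python3 -c "
from workcell import job,monitor
print(monitor.sense()['time'],monitor.sense()['force']); print(job.close_job())"
```

```text
31.65 [0.95212449 1.3901367  0.38097715]
the job is handed in; nothing more can be done
None
```

The long board now lies over the loaded board on the two thick sticks. I handed the job in at 31.7 s of the 69 s allowed; the hand-in reports no verdict.

**What I did:** I laid the sticks square across the loaded board, about 80 mm either side of its centre. Then I took the long board from the rack and eased it down onto the free bench with the lower finger. I gripped it again across its width and lowered it onto both sticks, with 5.5 N at contact.

**Last checks:**
- **Alignment:** In both cameras, the upper board's centre is within about 1.5 mm of the loaded board's. Its angle is within about 0.2° in the top view. The scene view shows up to 0.9°, from blurrier corners.
- **Loaded board and dishes:** These showed no shift before the board went on. Afterwards the visible corner of the loaded board was where it had been. The dishes are hidden under the upper board, so I could not check them again at the end.
- **Everything else:** By eye, the short board, thin sticks, tubs and tweezers are where they were.

**What did not go as expected:**
- **First grasp missed:** The true fingertips sit about 20 mm behind the reported tool point. I confirmed this by a touch-down on bare table and corrected for it afterwards. Stick A did not visibly move in the miss.
- **Tilt fell short:** I aimed for 40° when laying the board down, but the wrist stopped at about 26°, so I used 22°.

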